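Clear the brush and load leather-care bottles into the flap-covered shoe-care organiser

ROBOT

A 6-joint arm with a two-finger parallel gripper is mounted at the origin on the work surface. World frame = base frame: x ahead of the robot, y to its left, z up, the work surface at z = 0. Lengths are in m, angles in rad, forces in N, time in s.
With the tool pointing down it reaches from about 0.35 to 0.975 m from the base axis. Payload 17.4 kg.
Tool frame: the origin (TCP) lies between the finger pads; the fingertips stand env.nose_length ahead of it and the grasp point (between the pads) lies 6 mm ahead of it (env.nose_length is the distance from the TCP to the fingertips, in m); z points along the fingers, y is the line along which they close (so a half turn about z gives the same grasp; the last joint's range is limited). The gripper opens to 85 mm and grips with 20 to 120 N. Pads are 22 mm wide; open, the fingers measure 114 mm over their backs; the gripper's body (76 mm by 85 mm) begins 54 mm behind the grasp point. The pads swing forward as they close: fully open they stand 13 mm farther back than shut.
Start: joints at [1.291, 0.116, 1.442, -0, 1.584, -0.038], TCP at [0.162, 0.655, 0.256] pointing down, gripper open.
Joint ranges: [-2.83, 2.83], [-0.83, 2.19], [0.07, 2.5], [-1.14, 4.28], [0.01, 3], [-2.97, 2.97]. Speed limits (rad/s): [1.89, 1.89, 2.22, 3.14, 3.14, 3.14].

INTERFACE

Orientations are given as a rotation vector (axis times angle).
In Python, from station import env gives the robot as it stands.
- The arm moves only by the shell command python3 -m creep 'ROWS'. ROWS is JSON, one flat list of numbers, 7 for each row, row after row: the turn, a rotation vector about the tool's x, y, z in degrees, then the shift along the tool's x, y, z in mm, then the closure, from -1 (fully open) to 1 (shut). A call has 1 to 5 rows; each row is the pose to reach, as a shift and turn from the pose commanded when the call began, along the tool's axes at that moment; what a row does not reach only later rows make up. A row lasts 1/10 s, in which the tool goes at most 50 mm and 8.59 degrees, less where a joint would pass 70% of its speed; a pose out of reach is approached as far as the arm can. A call with a gripper value outside its range is refused whole. The fingers move at their own pace and stop on an object; the grip force is fixed at half the most. Time passes only in rows, so rows that repeat a pose let the fingers close. It gives the time, the measured TCP pose, the force, the opening and the grip force at its end, in the units of the state.
- env.observe(): the state, without advancing time (a new reading comes with each control period).
- env.snapshot(name): name is "side" or "top"; returns a dict with "pixels" (384x512x3 uint8, red, green, blue), "mtx" (3x3 intrinsics, pixels), "cam_to_world" (4x4, takes a point from camera to world coordinates). Camera axes: x right, y down, z forward; pixel columns grow to the right and rows downward; lengths in m; the calibration is good to about 2 mm. A picture is of the moment at which its call begins. There is no depth.
- env.finish_job(): hands the job in; it is judged then, once.
The state is a dict: "clock": time; "joint_pos": joint angles; "qd": joint speeds; "effort": joint torques, N m; "tool_pos": TCP position; "ee_rot": TCP orientation; "ft_force": force on the tool from outside, world axes, zero at the start; "torque": the same for the moment, N m; "finger_gap": finger opening in m; "gripper_force": force on a finger pad.
Only numpy, scipy, OpenCV 4.12 (cv2) and the standard library are available. Lean on these libraries where they do the work, as an engineer would, in place of code of your own. Each camera call takes 0.05 s, during which the arm holds its last target. There are 200 camera calls.

TASK

Put the leather-care bottles away in the grey shoe-care organiser, two of whose six flap-covered cells already hold a tin that cannot be seen: move the shoe brush that lies on it to the narrow wooden ledge, lying lengthwise in the middle of it, then lift the blue retaining bar by its red handle over the orange bump and slide it fully open, feel through the flaps for empty cells, and stand every bottle, cap up, right down on the floor of an empty cell. When all are in, slide the bar all the way back and let it drop behind its bump again, so that it locks them in; leave the other things on the shelf where they are.

Things in the scene. Friction and masses are not known exactly. Their poses are not given: they have to be found in the camera images.
- organiser: shoe-care organiser, light grey, opaque, fixed: 136 mm along its x, 218 along its y (-114 to +104), 85 tall. Six cells in two rows of three; each is a straight shaft 48 mm (x) by 44 mm (y), floor 5 mm and mouth 85 mm above the shelf. A ledge sticks out 80 mm at the -y end, its top 79 mm high. Origin: on the underside in the middle of the six cells; x, y along its sides, z up
- flaps (a point): middle of the deck (85 mm up). Every cell is closed, 3 mm below the deck, by a dark grey dust flap 44 mm long, 2.5 mm thick, hinged on the cell's outer x side (away from the middle line). A light spring (0.1 N at its tip, up to 2 N close to the hinge) holds it shut; pushed, it swings down into the cell until it hangs at the wall, and stays so beside a bottle
- stock (a point): middle of the organiser at floor level (5 mm up). Two of the six cells already hold a tin 38 mm across, 48 mm tall, standing under the shut flap, unseen and unlisted. There the flap stops at about 40 degrees and a bottle stops with its base 50 to 80 mm above the shelf; in an empty cell the bottle pushes past the flap to the floor (base 5 mm above the shelf, shoulder under the deck)
- cell1 (a point): centre of the mouth of cell 1, at deck height, 85 mm above the shelf, 80 mm above the cell's floor; organiser x -36, y -68 mm; its axes are the organiser's; the flap is hinged on the -x side
- cell2 (a point): centre of the mouth of cell 2, at deck height, 85 mm above the shelf, 80 mm above the cell's floor; organiser x -36, y 0 mm; its axes are the organiser's; the flap is hinged on the -x side
- cell3 (a point): centre of the mouth of cell 3, at deck height, 85 mm above the shelf, 80 mm above the cell's floor; organiser x -36, y 68 mm; its axes are the organiser's; the flap is hinged on the -x side
- cell4 (a point): centre of the mouth of cell 4, at deck height, 85 mm above the shelf, 80 mm above the cell's floor; organiser x 36, y -68 mm; its axes are the organiser's; the flap is hinged on the +x side
- cell5 (a point): centre of the mouth of cell 5, at deck height, 85 mm above the shelf, 80 mm above the cell's floor; organiser x 36, y 0 mm; its axes are the organiser's; the flap is hinged on the +x side
- cell6 (a point): centre of the mouth of cell 6, at deck height, 85 mm above the shelf, 80 mm above the cell's floor; organiser x 36, y 68 mm; its axes are the organiser's; the flap is hinged on the +x side
- retainer (a joint): slide of the blue steel retaining bar along the organiser's -y, m: 0 fully locked, 0.020 fully open, stops at both ends, about 1 N. Flat spine 16 mm wide on the middle line, 3 to 7 mm above the deck, three 13 mm arms across. Locked, each arm covers 10 mm of two mouths on the -y side: no bottle goes in, loaded ones are held down. Open, the mouths are free
- retainer_lift (a joint): tilt of the bar about a pin at its +y end, rad: 0 lying down, at most 0.07. The handle is 257 mm from the pin. The bar falls down by its own weight, about 0.7 N at the handle
- bump (a point): top of the orange detent bump on the ledge, organiser y -148 mm, a rigid ridge. A tooth under the bar stands against it, with 2 mm of play, on the organiser's side when locked and on the far side when open, and passes only when raised: the lift joint must read above 0.037 (handle raised 9.5 mm; 12 to 15 mm is safe)
- bar_handle (a point): grip point on the bar's red handle, an upright tab 12 mm thick (organiser x), 24 mm long (y) and 36 mm tall at the -y end of the bar; the point is 15 mm below its top, 28 mm above the deck, at organiser y -160 mm when locked, -180 mm when open; axes as the organiser's. Grip it across x from above
- bottle1: glass bottle of leather cream with a thick heavy foot, brown body 38 mm across and 70 mm tall, a conical shoulder up to 78 mm, a neck 14 mm across, and a round white cap 26 mm across from 96 to 126 mm above the base: grip it by the cap. About 180 g. Origin: centre of its base, z along the bottle towards the cap. On the shelf at the start; None if absent (three or four of the four are there)
- bottle2: glass bottle of leather cream with a thick heavy foot, black body 38 mm across and 70 mm tall, a conical shoulder up to 78 mm, a neck 14 mm across, and a round white cap 26 mm across from 96 to 126 mm above the base: grip it by the cap. About 180 g. Origin: centre of its base, z along the bottle towards the cap. On the shelf at the start; None if absent (three or four of the four are there)
- bottle3: glass bottle of leather cream with a thick heavy foot, tan body 38 mm across and 70 mm tall, a conical shoulder up to 78 mm, a neck 14 mm across, and a round white cap 26 mm across from 96 to 126 mm above the base: grip it by the cap. About 180 g. Origin: centre of its base, z along the bottle towards the cap. On the shelf at the start; None if absent (three or four of the four are there)
- bottle4: glass bottle of leather cream with a thick heavy foot, dark red body 38 mm across and 70 mm tall, a conical shoulder up to 78 mm, a neck 14 mm across, and a round white cap 26 mm across from 96 to 126 mm above the base: grip it by the cap. About 180 g. Origin: centre of its base, z along the bottle towards the cap. On the shelf at the start; None if absent (three or four of the four are there)
- egg: blue ceramic egg ornament, 64 mm across, 85 mm tall, standing on a small flat foot; leave alone. Origin: centre of its foot
- coat_hook: steel coat hook lying on its 75 by 22 mm plate, prongs up to 50 mm high; leave alone. Origin: under its plate
- peg1: green plastic clothes peg, 74 by 13 by 11 mm, lying; leave alone. Origin: under its middle, x along it
- peg2: green plastic clothes peg, 74 by 13 by 11 mm, lying; leave alone. Origin: under its middle, x along it
- shoe_brush: dark wooden shoe brush, 170 by 55 by 46 mm, lying bristles down (bristles 46 mm wide, 24 mm high, under a wooden block 55 mm wide, 22 mm high). At first it lies flat on top of the retaining bar, 92 mm above the shelf, roughly along the organiser's y. 160 g. Grip it across its x by the block. Origin: middle of its underside, y along it, z up
- brush_ledge: narrow raised birch ledge for the brush, fixed: a board 200 mm long (its x), 40 mm wide (its y), its top 60 mm above the shelf, on two legs. Origin: under its middle on the shelf
- ledge_top (a point): middle of the ledge's top face, 60 mm above the shelf; axes as the ledge's, x along it. The brush belongs with its middle here, its y along the ledge's x, either way round

How it is judged:
On the way, in this order (a step that is already met when the one before it is completed fails the run):
1. the brush lies on the ledge, let go (z of shoe_brush in the frame of brush_ledge between 0.055 and 0.066 m and y of shoe_brush in the frame of brush_ledge between -0.016 and 0.016 m and x of shoe_brush in the frame of brush_ledge between -0.045 and 0.045 m and angle between the y axis of shoe_brush and the x axis of brush_ledge, either way round below 0.2 rad and angle between shoe_brush's own z axis and vertical below 0.12 rad and linear speed of shoe_brush below 0.02 m/s and contact force between shoe_brush and the fingers below 0.2 N), for 0.2 s.
2. the bar has been lifted over the bump and slid open (17 mm or more of its 20 mm) (value of joint retainer above 0.017 m), for 0.2 s.
3. every bottle that is there stands on the floor of a cell, released, the bar still open (z of each of bottle1, bottle2, bottle3, bottle4 in the frame of organiser below 0.009 m and x of bottle1 in the frame of organiser between -0.062 and 0.062 m and y of bottle1 in the frame of organiser between -0.092 and 0.092 m and angle between each of bottle1, bottle2, bottle3, bottle4's own z axis and vertical below 0.14 rad and x of bottle2 in the frame of organiser between -0.062 and 0.062 m and y of bottle2 in the frame of organiser between -0.092 and 0.092 m and x of bottle3 in the frame of organiser between -0.062 and 0.062 m and y of bottle3 in the frame of organiser between -0.092 and 0.092 m and x of bottle4 in the frame of organiser between -0.062 and 0.062 m and y of bottle4 in the frame of organiser between -0.092 and 0.092 m and contact force between each of bottle1, bottle2, bottle3, bottle4 and the fingers below 0.2 N and value of joint retainer above 0.014 m), for 0.2 s.
At the end, for the whole second after the job is handed in: the brush lies flat and still on the ledge (middle within 16 mm across, 45 mm along, within 11 degrees of lengthwise); every bottle stands still on the floor of a cell (base within 4 mm, lean under 8 degrees); the bar is within 3.5 mm of fully locked and lies down (under 0.008 rad) (z of shoe_brush in the frame of brush_ledge between 0.055 and 0.066 m and y of shoe_brush in the frame of brush_ledge between -0.016 and 0.016 m and x of shoe_brush in the frame of brush_ledge between -0.045 and 0.045 m and angle between the y axis of shoe_brush and the x axis of brush_ledge, either way round below 0.2 rad and angle between shoe_brush's own z axis and vertical below 0.12 rad and linear speed of each of shoe_brush, bottle1, bottle2, bottle3, bottle4 below 0.02 m/s and z of each of bottle1, bottle2, bottle3, bottle4 in the frame of organiser below 0.009 m and x of bottle1 in the frame of organiser between -0.062 and 0.062 m and y of bottle1 in the frame of organiser between -0.092 and 0.092 m and angle between each of bottle1, bottle2, bottle3, bottle4's own z axis and vertical below 0.14 rad and x of bottle2 in the frame of organiser between -0.062 and 0.062 m and y of bottle2 in the frame of organiser between -0.092 and 0.092 m and x of bottle3 in the frame of organiser between -0.062 and 0.062 m and y of bottle3 in the frame of organiser between -0.092 and 0.092 m and x of bottle4 in the frame of organiser between -0.062 and 0.062 m and y of bottle4 in the frame of organiser between -0.092 and 0.092 m and value of joint retainer below 0.0035 m and value of joint retainer_lift below 0.008 rad); the robot touches nothing.
It fails at once if another thing on the shelf is moved more than 5 cm, or the egg is tipped over (distance of any of egg, coat_hook, peg1, peg2 from where it was at the start of the episode above 0.05 m or angle between egg's own z axis and vertical above 0.6 rad).
Of tin1, tin2, tin3, tin4, tin5, tin6 only 2 to 2 are there at a start; the rules pass over those that are not, and their reading is None.
Of bottle1, bottle2, bottle3, bottle4 only 3 to 4 are there at a start; the rules pass over those that are not, and their reading is None.
At some moment in a run one of bottle1, bottle2, bottle3, bottle4 may be knocked a few centimetres aside while the robot is not near it.
It also fails if it takes over 210 s, if anything falls off the work surface, if the arm or the gripper's body presses on something with over 40 N, if the wrist force passes 120 N, or if a joint passes its speed limit or range.

## Working session

There is one attempt and no reset: what is moved stays moved. The work goes in short steps, Python scripts to look and compute and a shell command to move; the robot and the scene stay as the last step left them, time stands still between calls to the robot, and variables do not carry over. Pictures are saved under pics/ and viewed, at most 17 in all, crops included, and the job is handed in when it is done.

```bash
ls; mkdir -p pics
python3 - <<'E'
from station import env
import cv2
print(env.observe(), env.nose_length)
for n in("top","side"):
    s=env.snapshot(n); cv2.imwrite(f"pics/{n}0.png",s["pixels"][:,:,::-1]); print(s["mtx"],s["cam_to_world"])
E
```

```text
pics
{'clock': 0.0, 'joint_pos': array([ 1.29121183e+00,  1.16475614e-01,  1.44231314e+00,  3.17075841e-06,
        1.58398115e+00, -3.78000486e-02]), 'qd': array([-0.00042399, -0.0002696 , -0.00156176,  0.00116125,  0.00049338,
       -0.00048715]), 'effort': array([ 4.90314651e-04, -7.31987000e+01, -6.32483268e+01, -1.81284832e-05,
        6.72257403e-03,  8.23105961e-05]), 'tool_pos': array([0.16157881, 0.65519638, 0.25553942]), 'ee_rot': array([-3.78846746e-01, -3.11847522e+00,  1.82508481e-03]), 'ft_force': array([ 0.12373261,  0.39221153, -0.31793446]), 'torque': array([-0.00546052,  0.00396595,  0.00912255]), 'gripper_force': 0.0, 'finger_gap': 0.08552650220466386} 0.025
[[463.36349416   0.         251.15697857]
 [  0.         463.36349416 187.82109989]
 [  0.           0.           1.        ]] [[-0.02264983 -0.98949146  0.14280626  0.35802689]
 [-0.9995604   0.02514687  0.01570474  0.02729537]
 [-0.01913083 -0.14238778 -0.98962606  1.40290001]
 [ 0.          0.          0.          1.        ]]
[[438.15225649   0.         260.27447158]
 [  0.         438.15225649 191.50853223]
 [  0.           0.           1.        ]] [[-0.94956715 -0.23284459  0.21001338  0.29965353]
 [-0.31334215  0.67945071 -0.66344814  0.81824097]
 [ 0.01178657 -0.6957946  -0.7181441   0.91275118]
 [ 0.          0.          0.          1.        ]]
```

View pics/top0.png

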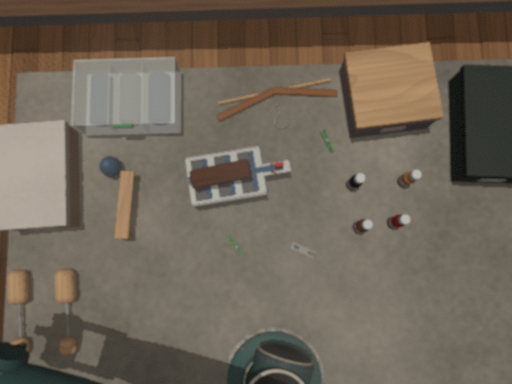

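View pics/side0.png

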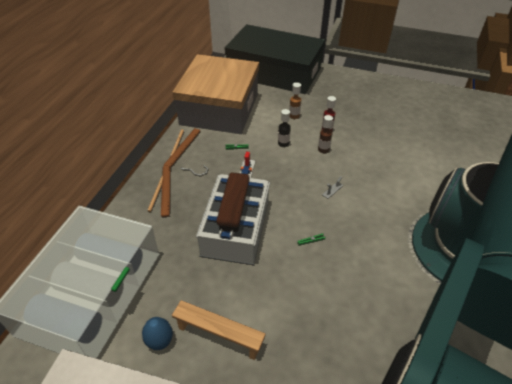

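The top view shows the organiser at about (227,177) with the brush on it at (221,174) and the red handle at (279,165). The ledge is at (125,205) and the egg at (110,166). All four bottles are there: black (357,181), tan (410,178), brown (364,226) and red (400,221).

```bash
cat > h.py <<'E'
from station import env
import cv2, numpy as np
from scipy.spatial.transform import Rotation as R
def snap(n,f=None):
    s=env.snapshot(n)
    if f: cv2.imwrite(f"pics/{f}.png",s["pixels"][:,:,::-1])
    return s
def ray(s,p,z):
    T=s["cam_to_world"]; d=T[:3,:3]@np.linalg.solve(s["mtx"],[p[0],p[1],1.]); o=T[:3,3]
    return (o+d*(z-o[2])/d[2])[:2]
def proj(s,P):
    T=s["cam_to_world"]; c=T[:3,:3].T@(np.array(P)-T[:3,3]); c=s["mtx"]@c; return c[:2]/c[2]
def blob(s,lo,hi,box,k=0):
    """largest HSV-range blob within box (x0,y0,x1,y1): contour (full-image px)"""
    x0,y0,x1,y1=box; h=cv2.cvtColor(s["pixels"],cv2.COLOR_RGB2HSV)[y0:y1,x0:x1]
    m=cv2.inRange(h,lo,hi)
    if k: m=cv2.morphologyEx(m,cv2.MORPH_CLOSE,np.ones((k,k)))
    c=max(cv2.findContours(m,cv2.RETR_EXTERNAL,cv2.CHAIN_APPROX_NONE)[0],key=cv2.contourArea)
    return c[:,0].astype(float)+[x0,y0]
def rect(s,c,z):
    """min-area rect of contour cast to plane z: centre, sizes mm, angle of long axis deg"""
    w=np.array([ray(s,p,z) for p in c]); r=cv2.minAreaRect((w*1000).astype(np.float32))
    b=cv2.boxPoints(r); e=[b[1]-b[0],b[2]-b[1]]; l=max(e,key=np.linalg.norm)
    return np.round(r[0],1),np.round(r[1],1),round(float(np.degrees(np.arctan2(l[1],l[0]))%180),1)
def cen(c):
    m=cv2.moments(c.astype(np.float32)); return np.array([m["m10"],m["m01"]])/m["m00"]
def rel(x,y,z,yaw=None):
    """tool-frame row toward world TCP x,y,z mm; tool pointing down; yaw = wanted world angle (deg) of closing line"""
    o=env.observe(); M=R.from_rotvec(o["ee_rot"]); d=np.array([x,y,z])-o["tool_pos"]*1000
    t=np.zeros(3)
    if yaw is not None:
        a=np.radians(yaw); ty=np.array([np.cos(a),np.sin(a),0])
        if ty@M.as_matrix()[:,1]<0: ty=-ty
        G=np.c_[np.cross(ty,[0,0,-1]),ty,[0,0,-1]]
        t=(M.inv()*R.from_matrix(G)).as_rotvec(degrees=True)
    print("tcp",np.round(o["tool_pos"]*1000,1),"t",round(o["clock"],2),"gap",round(o["finger_gap"]*1000,1),"F",np.round(o["ft_force"],1),"| turn",np.round(t,1),"shift",np.round(M.inv().apply(d),1),"q6",round(float(o["joint_pos"][5]),2))
E
python3 - <<'E'
from h import *
s=snap("top")
h=cv2.cvtColor(s["pixels"],cv2.COLOR_RGB2HSV)
for p in [(190,158),(220,174),(279,165),(125,205),(360,177),(415,174),(368,225),(404,219),(300,200),(264,169),(253,150)]: print(p,h[p[1],p[0]])
h2=cv2.resize(s["pixels"][135:220,175:300],None,fx=5,fy=5,interpolation=cv2.INTER_CUBIC); cv2.imwrite("pics/org.png",h2[:,:,::-1])
E
```

```text
(190, 158) [ 21  20 165]
(220, 174) [ 10 108  87]
(279, 165) [  2 161 152]
(125, 205) [ 15 101 164]
(360, 177) [ 35   8 182]
(415, 174) [ 34  11 182]
(368, 225) [ 36   7 182]
(404, 219) [ 30   7 181]
(300, 200) [ 19  37 117]
(264, 169) [107  70 109]
(253, 150) [ 23  18 167]
```

View pics/org.png

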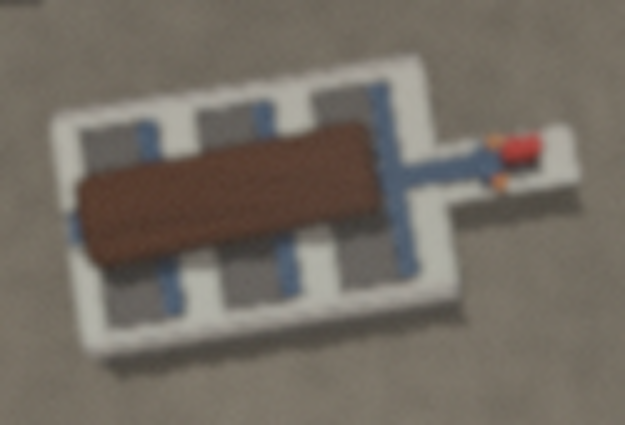

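The crop shows the organiser's deck with the brush on the bar. The handle is at its right end, so organiser -y points towards world -y, tilted slightly.

Run:
```python
from h import *
s=snap("top"); x0,y0,x1,y1=(178,138,298,216)
h=cv2.cvtColor(s["pixels"],cv2.COLOR_RGB2HSV)[y0:y1,x0:x1]
m=cv2.inRange(h,(0,0,140),(179,32,255)); m=cv2.morphologyEx(m,cv2.MORPH_CLOSE,np.ones((5,5)))
c=max(cv2.findContours(m,cv2.RETR_EXTERNAL,2)[0],key=cv2.contourArea)
f=np.zeros_like(m); cv2.drawContours(f,[c],-1,255,-1); f=cv2.morphologyEx(f,cv2.MORPH_OPEN,np.ones((31,31)) if 0 else cv2.getStructuringElement(2,(29,29)))
c=max(cv2.findContours(f,cv2.RETR_EXTERNAL,cv2.CHAIN_APPROX_NONE)[0],key=cv2.contourArea)[:,0]+[x0,y0]
print("deck",rect(s,c,.085))
print("brush",rect(s,blob(s,(0,70,40),(20,255,125),(180,150,256,200),3),.138))
print("handle",rect(s,blob(s,(0,130,100),(6,255,255),(265,150,295,180)),.128))
print("ledge",rect(s,blob(s,(8,60,120),(25,255,255),(110,165,140,245),3),.06))
for n,b in dict(black=(350,170,370,190),tan=(400,168,425,190),brown=(355,215,375,236),red=(390,210,412,232)).items():
    c=blob(s,(0,0,140),(179,35,255),b); print(n,np.round(ray(s,cen(c),.12)*1000,1),rect(s,c,.126))
print("egg",np.round(ray(s,cen(blob(s,(95,60,20),(125,255,255),(98,152,124,182))),.043)*1000))
# blue bar tail & arms
```

```text
Traceback (most recent call last):
ValueError: max() iterable argument is empty
```

Run:
```python
from h import *
s=snap("top"); x0,y0,x1,y1=(170,130,300,222)
h=cv2.cvtColor(s["pixels"],cv2.COLOR_RGB2HSV)[y0:y1,x0:x1]
m=cv2.inRange(h,(0,0,140),(179,32,255)); print((m>0).sum())
c=cv2.morphologyEx(m,cv2.MORPH_CLOSE,np.ones((15,15)),borderValue=0)
c=max(cv2.findContours(c,cv2.RETR_EXTERNAL,2)[0],key=cv2.contourArea)
f=np.zeros_like(m); cv2.drawContours(f,[c],-1,255,-1); f=cv2.morphologyEx(f,cv2.MORPH_OPEN,cv2.getStructuringElement(2,(21,21)))
c=max(cv2.findContours(f,cv2.RETR_EXTERNAL,cv2.CHAIN_APPROX_NONE)[0],key=cv2.contourArea)[:,0]+[x0,y0]
print("deck",rect(s,c,.085))
print("brush",rect(s,blob(s,(0,70,40),(20,255,125),(180,150,256,200),3),.138))
print("handle",rect(s,blob(s,(0,130,100),(6,255,255),(265,150,295,180)),.128))
print("ledge",rect(s,blob(s,(8,60,120),(25,255,255),(110,165,140,245),3),.06))
for n,b in dict(black=(350,170,370,190),tan=(400,168,425,190),brown=(355,215,375,236),red=(390,210,412,232)).items():
    c=blob(s,(0,0,140),(179,35,255),b); print(n,np.round(ray(s,cen(c),.12)*1000,1),rect(s,c,.126))
print("egg",np.round(ray(s,cen(blob(s,(95,60,20),(125,255,255),(98,152,124,182))),.043)*1000))
```

```text
1330
deck (array([587.6, 117.5]), array([141.9, 229.6]), 97.9)
brush (array([582.4, 132.8]), array([ 52.5, 162.7]), 100.0)
handle (array([605.9, -31.8]), array([16.8,  8.5]), 88.5)
ledge (array([513.5, 423.5]), array([ 43.7, 204.2]), 175.4)
black [ 565.7 -258.6] (array([ 565. , -257.2]), array([25.2, 22.6]), 88.5)
tan [ 571.6 -414.7] (array([ 570.8, -412.6]), array([24.8, 25.8]), 175.9)
brown [ 434.9 -271.4] (array([ 435.4, -270.3]), array([27.4, 24.6]), 88.6)
red [ 446.9 -375.1] (array([ 446.6, -373.5]), array([24.5, 25.1]), 176.1)
egg [640. 484.]
```

```bash
python3 -c "
from h import *
rel(582.4,132.8,255,10)"; python3 -m creep '[0,0,0,0,0,0,-1]'
```

```text
tcp [161.6 655.3 256. ] t 0.25 gap 85.4 F [-0.1  0.9 -0.5] | turn [-0.   0.  66.1] shift [-533.6 -406.6    1.2] q6 -0.04
clock: 0.35
tool_pos: [0.1616, 0.6553, 0.2561]
ee_rot: [-0.379, -3.119, 0.0]
ft_force: [-0.7, -0.7, -0.1]
finger_gap: 0.0852
gripper_force: 0.0
```

```bash
python3 -m creep '[0,0,0,-180,-136,0,-1,0,0,0,-180,-136,0,-1,0,0,0,-180,-136,0,-1,0,0,0,-180,-136,0,-1,0,0,0,-180,-136,0,-1]' >/dev/null; python3 -m creep '[0,0,0,-180,-136,0,-1,0,0,0,-180,-136,0,-1,0,0,0,-180,-136,0,-1,0,0,0,-180,-136,0,-1,0,0,0,-180,-136,0,-1]' >/dev/null;  python3 -m creep '[0,0,0,-174,-135,0,-1,0,0,0,-174,-135,0,-1,0,0,0,-174,-135,0,-1,0,0,0,-174,-135,0,-1,0,0,0,-174,-135,0,-1]' >/dev/null; python3 -m creep '[0,0,8,0,0,0,-1,0,0,16,0,0,0,-1,0,0,24,0,0,0,-1,0,0,32,0,0,0,-1,0,0,40,0,0,0,-1]' >/dev/null; python3 -m creep '[0,0,8,0,0,0,-1,0,0,16,0,0,0,-1,0,0,24,0,0,0,-1,0,0,26,0,0,0,-1,0,0,26,0,0,0,-1]'; python3 -c "
from h import *
rel(582.4,132.8,133,10)"
```

```text
clock: 2.85
tool_pos: [0.5826, 0.1323, 0.2563]
ee_rot: [2.017, 2.409, 0.0]
ft_force: [-0.2, 0.3, -0.0]
finger_gap: 0.0853
gripper_force: 0.0
tcp [582.6 132.3 256.3] t 2.85 gap 85.3 F [-0.2  0.3 -0. ] | turn [0.  0.  0.1] shift [  0.5  -0.2 123.3] q6 0.0
```

```bash
python3 -m creep '[0,0,0,0,0,45,-1,0,0,0,0,0,80,-1,0,0,0,0,0,105,-1,0,0,0,0,0,123,-1,0,0,0,0,0,123,-1]'; python3 -m creep '[0,0,0,0,0,0,0,0,0,0,0,0,0,0.5,0,0,0,0,0,0,1,0,0,0,0,0,0,1,0,0,0,0,0,0,1]'; python3 -m creep '[0,0,0,0,0,0,1,0,0,0,0,0,0,1,0,0,0,0,0,0,1]'
```

```text
clock: 3.35
tool_pos: [0.5816, 0.1321, 0.1306]
ee_rot: [-2.013, -2.409, 0.005]
ft_force: [0.0, 0.5, 0.6]
finger_gap: 0.0853
gripper_force: 0.0
clock: 3.85
tool_pos: [0.5833, 0.1325, 0.1352]
ee_rot: [2.015, 2.408, 0.003]
ft_force: [-1.1, -0.1, 6.3]
finger_gap: 0.054
gripper_force: 63.5
clock: 4.15
tool_pos: [0.5833, 0.1325, 0.1352]
ee_rot: [2.015, 2.408, 0.003]
ft_force: [-0.6, 0.5, 6.6]
finger_gap: 0.0541
gripper_force: 63.5
```

```bash
python3 -m creep '[0,0,0,0,0,-10,1,0,0,0,0,0,-40,1,0,0,0,0,0,-70,1,0,0,0,0,0,-90,1,0,0,0,0,0,-90,1]'; python3 -c "
from h import *
rel(515,425,222,85.4)"
```

```text
clock: 4.65
tool_pos: [0.5835, 0.1325, 0.2275]
ee_rot: [2.014, 2.407, 0.006]
ft_force: [-0.4, -0.6, -1.2]
finger_gap: 0.054
gripper_force: 63.6
tcp [583.5 132.5 227.5] t 4.65 gap 54.0 F [-0.4 -0.6 -1.2] | turn [  0.3   0.2 -75.2] shift [300.  -15.9   5.4] q6 0.0
```

```bash
python3 -m creep '[0,0,0,45,-2,0,1,0,0,0,90,-5,0,1,0,0,0,130,-8,0,1,0,0,0,165,-8,0,1,0,0,0,200,-10,0,1]' >/dev/null; python3 -m creep '[0,0,0,30,-2,0,1,0,0,0,60,-3,0,1,0,0,0,85,-5,0,1,0,0,0,100,-6,0,1,0,0,0,100,-6,0,1]'>/dev/null;  python3 -m creep '[0,0,-8,0,0,0,1,0,0,-16,0,0,0,1,0,0,-24,0,0,0,1,0,0,-32,0,0,0,1,0,0,-40,0,0,0,1]' >/dev/null; python3 -m creep '[0,0,-8,0,0,0,1,0,0,-16,0,0,0,1,0,0,-24,0,0,0,1,0,0,-32,0,0,0,1,0,0,-35,0,0,0,1]'>/dev/null; python3 -m creep '[0,0,0,0,0,0,1,0,0,0,0,0,0,1]'; python3 -c "
from h import *
rel(515,425,103,85.4)
s=snap('top','brush'); cv2.imwrite('pics/brush2.png',cv2.resize(s['pixels'][140:270,60:220],None,fx=4,fy=4)[:,:,::-1])
"
```

```text
clock: 6.85
tool_pos: [0.5143, 0.4241, 0.2232]
ee_rot: [-0.137, -3.138, 0.0]
ft_force: [0.1, -0.2, -1.8]
finger_gap: 0.0539
gripper_force: 63.6
tcp [514.3 424.1 223.2] t 6.85 gap 53.9 F [ 0.1 -0.2 -1.8] | turn [-0.  -0.  -0.4] shift [ -0.6   1.  120.2] q6 -0.83
```

View pics/brush2.png

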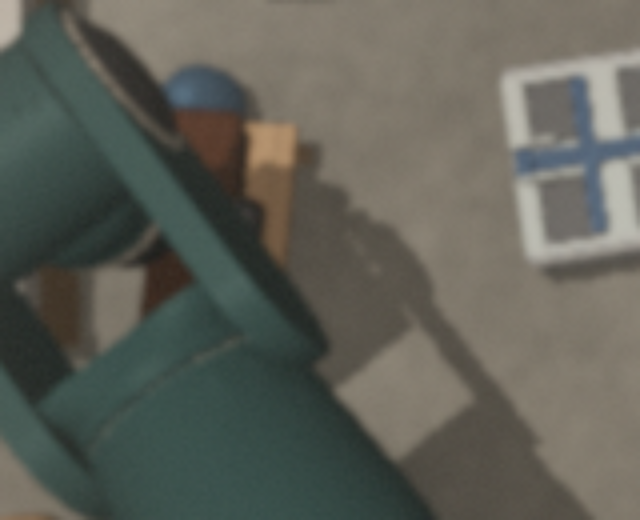

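The brush hangs above the ledge, parallel to it (shifted only by parallax). Lowering it.

```bash
python3 -m creep '[0,0,0,0,0,40,1,0,0,0,0,1,75,1,0,0,0,0,1,105,1,0,0,0,0,1,114,1,0,0,0,0,1,114,1]' >/dev/null; python3 -m creep '[0,0,0,0,0,2,1,0,0,0,0,0,2,1,0,0,0,0,0,4,1,0,0,0,0,0,4,1]'; python3 -m creep '[0,0,0,0,0,1,1,0,0,0,0,0,1,1,0,0,0,0,0,2,1,0,0,0,0,0,2,1]'
```

```text
clock: 7.8
tool_pos: [0.5143, 0.4259, 0.1059]
ee_rot: [0.133, 3.138, 0.001]
ft_force: [0.6, -0.1, -1.6]
finger_gap: 0.0539
gripper_force: 63.6
clock: 8.2
tool_pos: [0.5142, 0.4259, 0.1035]
ee_rot: [0.133, 3.139, 0.0]
ft_force: [0.5, -0.8, 1.5]
finger_gap: 0.0541
gripper_force: 63.9
```

```bash
python3 -m creep '[0,0,0,0,0,0,0.3,0,0,0,0,0,0,0,0,0,0,0,0,0,-0.5,0,0,0,0,0,0,-1,0,0,0,0,0,0,-1]'; python3 -m creep '[0,0,0,0,0,-15,-1,0,0,0,0,0,-50,-1,0,0,0,0,0,-95,-1,0,0,0,0,0,-130,-1,0,0,0,0,0,-150,-1]' > /dev/null;python3 -m creep '[0,0,0,0,-50,0,-1,0,0,0,0,-95,0,-1,0,0,0,0,-140,0,-1,0,0,0,0,-180,0,-1,0,0,0,0,-200,0,-1]'
python3 - <<'E'
from h import *
s=snap("top","b3")
print("brush",rect(s,blob(s,(0,70,40),(20,255,125),(80,150,160,260),3),.106))
cv2.imwrite('pics/b4.png',cv2.resize(s['pixels'][130:260,80:300],None,fx=3.6,fy=3.6)[:,:,::-1])
E
```

```text
clock: 8.7
tool_pos: [0.5141, 0.4258, 0.1032]
ee_rot: [-0.133, -3.139, 0.0]
ft_force: [-0.3, -0.2, 0.7]
finger_gap: 0.0851
gripper_force: 0.0
clock: 9.7
tool_pos: [0.4968, 0.224, 0.2549]
ee_rot: [0.135, 3.137, 0.0]
ft_force: [-0.3, -0.2, 0.8]
finger_gap: 0.0855
gripper_force: 0.0
brush (array([481.4, 437.1]), array([161.9,  58.6]), 20.0)
```

View pics/b4.png

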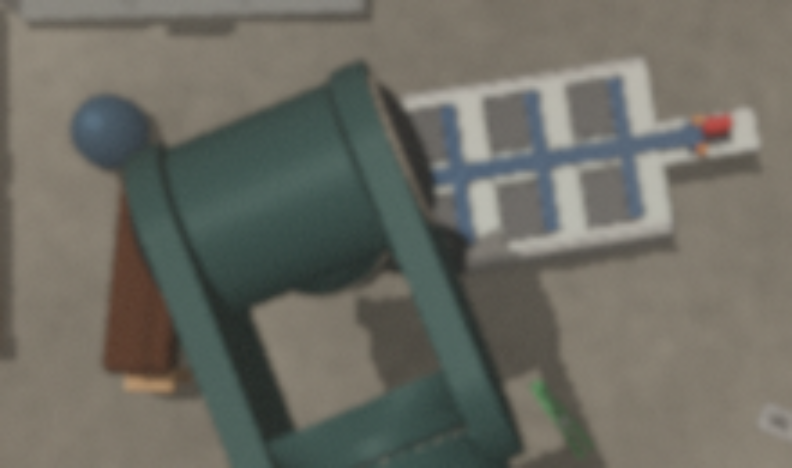

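The brush lies lengthwise on the ledge. The arm now covers part of the organiser, so I'll move it clear and measure the bar.

```bash
python3 -m creep '[0,0,0,0,-50,0,-1,0,0,0,0,-95,0,-1,0,0,0,0,-140,0,-1,0,0,0,0,-180,0,-1,0,0,0,0,-220,0,-1]' >/dev/null;python3 -m creep '[0,0,0,0,-50,0,-1,0,0,0,0,-95,0,-1,0,0,0,0,-140,0,-1,0,0,0,0,-180,0,-1,0,0,0,0,-200,0,-1]'
python3 - <<'E'
from h import *
s=snap("top","c3")
print("brush",rect(s,blob(s,(0,70,40),(20,255,125),(80,150,160,260),3),.106))
def org(s):
    h=cv2.cvtColor(s["pixels"],cv2.COLOR_RGB2HSV)[140:215,180:285]
    m=cv2.inRange(h,(95,55,50),(125,255,255)); y,x=np.nonzero(m)
    c=max(cv2.findContours(m,cv2.RETR_EXTERNAL,cv2.CHAIN_APPROX_NONE)[0],key=cv2.contourArea)[:,0]+[180,140]
    print("bar",rect(s,c,.092), len(x))
    # flaps: dark grey between
    f=cv2.inRange(h,(0,0,60),(179,60,112)); f=cv2.erode(f,np.ones((3,3)))
    for c in cv2.findContours(f,cv2.RETR_EXTERNAL,cv2.CHAIN_APPROX_NONE)[0]:
        if cv2.contourArea(c)>40: print("flap",np.round(ray(s,cen(c[:,0]+[180,140]),.082)*1000,1),cv2.contourArea(c))
org(s)
print("handle",rect(s,blob(s,(0,110,80),(9,255,255),(265,150,295,180)),.128))
cv2.imwrite('pics/c4.png',cv2.resize(s['pixels'][130:215,175:310],None,fx=5,fy=5,interpolation=2)[:,:,::-1])
E
```

```text
clock: 10.75
tool_pos: [0.461, -0.1946, 0.2545]
ee_rot: [0.136, 3.138, -0.001]
ft_force: [-0.1, 0.8, 0.2]
finger_gap: 0.0853
gripper_force: 0.0
brush (array([508. , 412.3]), array([ 68.5, 195.5]), 175.6)
bar (array([589.5, 103.9]), array([107. , 242.2]), 98.1) 483
flap [507. 107.] 102.5
flap [544.9 192.6] 58.5
flap [614.7 201.4] 64.0
flap [621.4 133.7] 78.5
flap [632.9  66.3] 71.0
handle (array([604.5, -30.4]), array([19.6, 11.4]), 88.5)
```

View pics/c4.png

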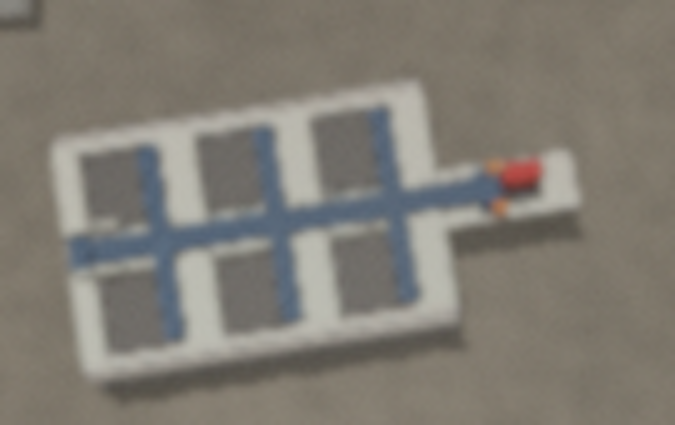

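The bar and flaps are clear now; the bar's middle arm crosses the spine at about crop pixel (277,223), and the handle is at (521,174).

Run:
```python
from h import *
s=snap("top")
P=lambda x,y,z: ray(s,(175+(x+.5)/5-.5,130+(y+.5)/5-.5),z)*1000
a=[P(148,145,.092),P(176,338,.092),P(262,127,.092),P(291,320,.092),P(380,108,.092),P(406,300,.092)]
mid=[(a[i]+a[i+1])/2 for i in(0,2,4)]; v=mid[0]-mid[2]; print(np.round(mid,1),np.linalg.norm(v),np.degrees(np.arctan2(v[1],v[0])))
u=v/np.linalg.norm(v); print("origin",[np.round(m-k*u,1) for m,k in zip(mid,(49.5,-18.5,-86.5))])
H=P(521,174,.128); print("handle",H)
c=[P(52,143,.085),P(420,85,.085),P(85,378,.085),P(455,322,.085)]; print(np.round(c,1), np.mean(c,0))
w=snap("side")
for p in [H,]: print(proj(w,[p[0]/1e3,p[1]/1e3,.12]))
b=blob(w,(0,120,80),(9,255,255),(225,140,270,190)); print(cen(b),b.min(0),b.max(0))
for x in b[:0]:pass
print("side handle at z .11:",ray(w,cen(b),.11)*1000)
```

```text
[[579.6 174.3]
 [588.3 108.3]
 [598.   41.1]] 134.48019280946392 97.86729859051037
origin [array([586.3, 125.3]), array([585.8, 126.7]), array([586.1, 126.8])]
handle [606.20921116 -31.28935839]
[[640.1 238.6]
 [668.8  23.8]
 [502.2 220. ]
 [529.3   7.2]] [585.1116982  122.41661537]
[247.74247292 156.01097776]
[246.82017544 156.78947368] [244. 151.] [249. 164.]
side handle at z .11: [611.40422004 -38.11121345]
```

```bash
python3 -m creep '[0,0,8,0,0,0,-1,0,0,16,0,0,0,-1,0,0,24,0,0,0,-1,0,0,32,0,0,0,-1,0,0,40,0,0,0,-1]' >/dev/null; python3 -m creep '[0,0,8,0,0,0,-1,0,0,16,0,0,0,-1,0,0,24,0,0,0,-1,0,0,32,0,0,0,-1,0,0,37,0,0,0,-1]'>/dev/null; python3 -m creep '[0,0,0,0,0,0,-1,0,0,0,0,0,0,-1]' >/dev/null; python3 -c "
from h import *
rel(607,-32,122,7.9)"
```

```text
tcp [ 461.8 -191.3  253.8] t 12.1 gap 85.4 F [ 0.6  0.4 -0.3] | turn [0.  0.  0.5] shift [136.5 166.7 131.8] q6 -0.59
```

```bash
python3 -m creep '[0,0,0,30,36,0,-1,0,0,0,60,73,0,-1,0,0,0,90,110,0,-1,0,0,0,120,147,0,-1,0,0,0.5,136.5,166.7,0,-1]' >/dev/null; python3 -m creep '[0,0,0,0,0,30,-1,0,0,0,0,0,60,-1,0,0,0,0,0,80,-1,0,0,0,0,0,80,-1]'>/dev/null;  python3 -c "
from h import *
rel(607,-32,122,7.9)
w=snap('side','hd'); cv2.imwrite('pics/hd2.png',cv2.resize(w['pixels'][60:250,150:340],None,fx=3,fy=3)[:,:,::-1])"
```

```text
tcp [606.3 -32.6 170.4] t 13.0 gap 85.5 F [ 0.3  0.7 -0.1] | turn [-0.3 -0.1 -0.1] shift [ 0.5  1.  48.4] q6 -0.23
```

View pics/hd2.png

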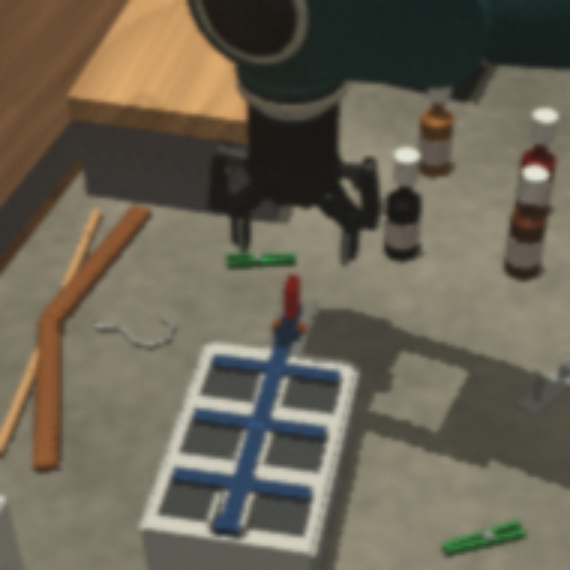

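The gripper straddles the red handle at crop (291,300), so I can go down and close.

```bash
python3 -m creep '[0,0,0,0,0,25,-1,0,0,0,0,1,40,-1,0,0,0,0,1,48,-1,0,0,0,0,1,48,-1]'; python3 -m creep '[0,0,0,0,0,0,0,0,0,0,0,0,0,0.5,0,0,0,0,0,0,1,0,0,0,0,0,0,1,0,0,0,0,0,0,1]' >/dev/null; python3 -m creep '[0,0,0,0,0,0,1,0,0,0,0,0,0,1,0,0,0,0,0,0,1]'
```

```text
clock: 13.45
tool_pos: [0.6082, -0.033, 0.1249]
ee_rot: [-2.067, -2.364, 0.001]
ft_force: [-0.2, 0.4, 0.1]
finger_gap: 0.0855
gripper_force: 0.0
clock: 14.25
tool_pos: [0.6085, -0.0331, 0.1257]
ee_rot: [2.068, 2.364, 0.0]
ft_force: [-1.1, 1.0, 6.2]
finger_gap: 0.0109
gripper_force: 59.7
```

```bash
python3 -m creep '[0,-1,0,0,0,-5,1,0,-1.5,0,0.5,0,-9,1,0,-2.2,0,1,0,-13,1,0,-2.9,0,1,0,-16,1,0,-2.9,0,1,0,-16,1]'; python3 -m creep '[0,0,0,0,0,0,1,0,0,0,0,0,0,1]'
```

```text
clock: 14.75
tool_pos: [0.6083, -0.032, 0.1418]
ee_rot: [2.042, 2.335, -0.052]
ft_force: [0.4, -0.6, -2.8]
finger_gap: 0.0113
gripper_force: 58.7
clock: 14.95
tool_pos: [0.6081, -0.0321, 0.1411]
ee_rot: [2.043, 2.336, -0.052]
ft_force: [-0.3, 0.3, -2.3]
finger_gap: 0.0107
gripper_force: 58.7
```

```bash
python3 -m creep '[0,0,0,-4,0,1,1,0,0,0,-9,0,1.5,1,0,0,0,-14,0,2,1,0,0,0,-18,0,2,1,0,0,0,-21,0,2,1]'; python3 -m creep '[0,0,0,0,0,0,1,0,0,0,0,0,0,1]'
```

```text
clock: 15.45
tool_pos: [0.6103, -0.0503, 0.1392]
ee_rot: [2.047, 2.341, -0.046]
ft_force: [-5.5, 45.8, -8.5]
finger_gap: 0.0108
gripper_force: 58.3
clock: 15.65
tool_pos: [0.6103, -0.05, 0.1391]
ee_rot: [2.046, 2.342, -0.047]
ft_force: [-3.0, 29.1, -6.7]
finger_gap: 0.011
gripper_force: 58.7
```

```bash
python3 -m creep '[0,0,0,1,0,0,1,0,1,0,1.5,0,4,1,0,2,0,1.2,0,8,1,0,2.9,0,1,0,13,1,0,2.9,0,1,0,13,1]'; python3 -m creep '[0,0,0,0,0,0,0,0,0,0,0,0,0,-1,0,0,0,0,0,0,-1,0,0,0,0,0,0,-1,0,0,0,0,0,0,-1]';python3 -m creep '[0,0,0,0,0,-30,-1,0,0,0,0,0,-70,-1,0,0,0,0,0,-110,-1,0,0,0,0,0,-130,-1,0,0,0,0,0,-130,-1]' > /dev/null; python3 -m creep '[0,0,0,-40,-45,0,-1,0,0,0,-80,-90,0,-1,0,0,0,-120,-120,0,-1,0,0,0,-140,-120,0,-1,0,0,0,-140,-120,0,-1]';python3 - <<'E'
from h import *
s=snap("top")
print("handle",rect(s,blob(s,(0,110,80),(9,255,255),(265,150,305,180)),.128))
h=cv2.cvtColor(s["pixels"],cv2.COLOR_RGB2HSV)[140:215,180:285]
m=cv2.inRange(h,(95,55,50),(125,255,255))
c=max(cv2.findContours(m,cv2.RETR_EXTERNAL,cv2.CHAIN_APPROX_NONE)[0],key=cv2.contourArea)[:,0]+[180,140]
print("bar",rect(s,c,.092))
for n,b in dict(black=(340,160,380,200),tan=(395,158,435,200),brown=(345,205,385,246),red=(387,203,420,240)).items():
    c=blob(s,(0,0,140),(179,35,255),b); print(n,np.round(ray(s,cen(c),.122)*1000,1),rect(s,c,.126))
E
```

```text
clock: 16.15
tool_pos: [0.6105, -0.0518, 0.1262]
ee_rot: [-2.066, -2.362, -0.002]
ft_force: [-0.4, 12.3, -3.7]
finger_gap: 0.0112
gripper_force: 59.1
clock: 16.65
tool_pos: [0.611, -0.0528, 0.1275]
ee_rot: [2.068, 2.364, 0.0]
ft_force: [-0.5, 0.9, -0.2]
finger_gap: 0.082
gripper_force: 0.0
clock: 17.65
tool_pos: [0.5091, -0.2106, 0.2563]
ee_rot: [-2.072, -2.36, 0.002]
ft_force: [0.1, 0.3, 1.0]
finger_gap: 0.0855
gripper_force: 0.0
handle (array([608.4, -50.4]), array([11.7, 21.8]), 102.8)
bar (array([592. ,  84.8]), array([106.5, 244.3]), 98.1)Traceback (most recent call last):
  File "<stdin>", line 9, in <module>
  File "h.py", line 18, in blob
    c=max(cv2.findContours(m,cv2.RETR_EXTERNAL,cv2.CHAIN_APPROX_NONE)[0],key=cv2.contourArea)
ValueError: max() iterable argument is empty
```

```bash
python3 -m creep '[0,0,8,0,0,0,-1,0,0,16,0,0,0,-1,0,0,24,0,0,0,-1,0,0,32,0,0,0,-1,0,0,40,0,0,0,-1]' >/dev/null; python3 -m creep '[0,0,8,0,0,0,-1,0,0,16,0,0,0,-1,0,0,24,0,0,0,-1,0,0,32,0,0,0,-1,0,0,40,0,0,0,-1]'>/dev/null; python3 -m creep '[0,0,8,0,0,0,-1,0,0,10,0,0,0,-1,0,0,10,0,0,0,-1]' >/dev/null
python3 - <<'E'
from h import *
rel(565,-258,250,-82.1)
s=snap("top","d1"); w=snap("side","d2")
a=s["pixels"][150:250,330:440]; b=w["pixels"][70:170,260:370]
cv2.imwrite("pics/d3.png",cv2.resize(np.hstack([a,b]),None,fx=3.5,fy=3.5)[:,:,::-1])
for P in [(565,-258),(571,-413.5),(435,-271),(447,-374)]: print(np.round(proj(s,[P[0]/1e3,P[1]/1e3,.126])),np.round(proj(w,[P[0]/1e3,P[1]/1e3,.126]),1))
E
```

```text
tcp [ 510.9 -206.5  256.5] t 19.0 gap 85.2 F [ 0.4 -0.4  0.7] | turn [-0.   0.  -0.2] shift [46.7 58.3  6.4] q6 1.01
[361. 177.] [285.2 110.9]
[417. 173.] [296.5  84.1]
[368. 224.] [328.  116.9]
[406. 218.] [331.2  97.7]
```

View pics/d3.png

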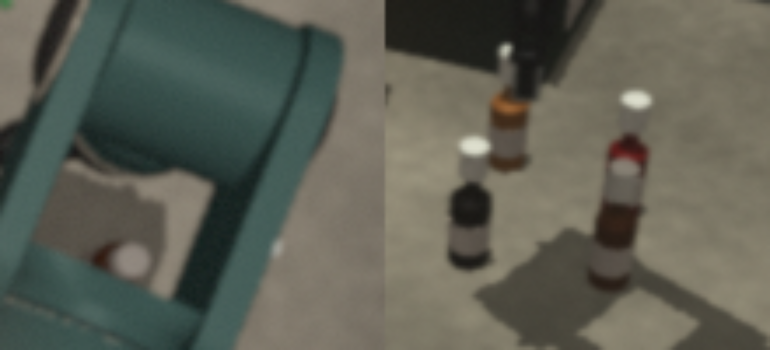

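All four bottles are where I measured them. Picking up the black one.

```bash
python3 -m creep '[0,0,0,23,29,0,-1,0,0,0,46.7,58.3,0,-1,0,0,0,46.7,58.3,0,-1,0,0,0,46.7,58.3,0,-1]' >/dev/null; python3 -m creep '[0,0,0,0,0,40,-1,0,0,0,0,0,80,-1,0,0,0,0,0,110,-1,0,0,0,0,0,132,-1,0,0,0,0,0,132,-1]'>/dev/null; python3 -c "
from h import *
rel(565,-258,120,-82.1)"
```

```text
tcp [ 563.1 -257.6  122.4] t 20.0 gap 85.5 F [-0.4  0.1 -0.1] | turn [-0.1  0.2 -0.2] shift [1.8 0.7 2.4] q6 0.97
```

```bash
python3 -m creep '[0,0,0,1.5,0.5,3,-1,0,0,0,1.5,0.5,3,0.3,0,0,0,1.5,0.5,3,1,0,0,0,1.5,0.5,3,1,0,0,0,1.5,0.5,3,1]'; python3 -m creep '[0,0,0,0,0,0,1,0,0,0,0,0,0,1,0,0,0,0,0,0,1]'
```

```text
clock: 20.5
tool_pos: [0.5664, -0.2593, 0.123]
ee_rot: [3.134, 0.209, 0.001]
ft_force: [-0.1, 0.1, 1.4]
finger_gap: 0.0283
gripper_force: 0.2
clock: 20.8
tool_pos: [0.5665, -0.2592, 0.1229]
ee_rot: [3.134, 0.209, 0.001]
ft_force: [-0.3, 2.2, 5.6]
finger_gap: 0.0245
gripper_force: 58.8
```

```bash
python3 -m creep '[0,0,0,0,0,-20,1,0,0,0,0,0,-60,1,0,0,0,0,0,-100,1,0,0,0,0,0,-130,1,0,0,0,0,0,-130,1]'; python3 -c "
from h import *
rel(631.4,64.3,225,-82.1)
s=snap('side','e1'); cv2.imwrite('pics/e2.png',cv2.resize(s['pixels'][20:180,200:400],None,fx=3,fy=3)[:,:,::-1])"
```

```text
clock: 21.3
tool_pos: [0.5671, -0.2598, 0.2571]
ee_rot: [3.131, 0.209, 0.008]
ft_force: [-0.2, -0.8, -1.8]
finger_gap: 0.024
gripper_force: 58.6
tcp [ 567.1 -259.8  257.1] t 21.3 gap 24.0 F [-0.2 -0.8 -1.8] | turn [ 0.2 -0.3 -0.3] shift [ 106.6 -312.7   31.5] q6 0.97
```

View pics/e2.png

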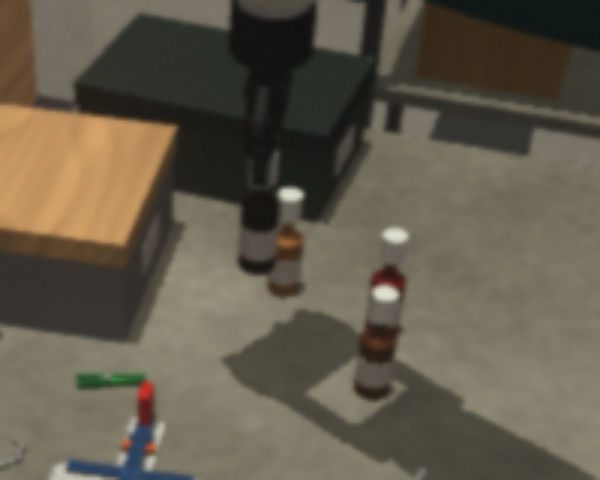

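The bottle hangs upright. The straight path crosses the handle, so I'll travel 30 mm higher.

```bash
python3 -m creep '[0,0,0,15,-45,-30,1,0,0,0,31,-90,-30,1,0,0,0,46,-135,-30,1,0,0,0,61,-180,-30,1,0,0,0,76,-225,-30,1]' >/dev/null;  python3 -m creep '[0,0,0,15,-44,0,1,0,0,0,31,-88,0,1,0,0,0,31,-88,0,1,0,0,0,31,-88,20,1,0,0,0,31,-88,50,1]' >/dev/null; python3 -m creep '[0,0,0,0,0,0,1,0,0,0,0,0,0,1]' >/dev/null; python3 -c "
from h import *
rel(631.4,64.3,215,-82.1)"
```

```text
tcp [630.3  64.9 231.6] t 22.55 gap 24.6 F [-0.1 -0.5 -0.3] | turn [-0.   0.1 -0.3] shift [ 1.   0.7 16.6] q6 1.5
```

```bash
python3 -m creep '[0,0,0,1,0.7,12,1,0,0,0,1,0.7,20,1,0,0,0,1,0.7,28,1,0,0,0,1,0.7,32,1]'; python3 -m creep '[0,0,0,0,0,5,1,0,0,0,0,0,9,1,0,0,0,0,0,12,1,0,0,0,0,0,12,1]'
```

```text
clock: 22.95
tool_pos: [0.6316, 0.0646, 0.1994]
ee_rot: [3.135, 0.209, -0.001]
ft_force: [-0.5, -0.3, -0.1]
finger_gap: 0.0244
gripper_force: 60.4
clock: 23.35
tool_pos: [0.633, 0.0653, 0.1933]
ee_rot: [-3.134, -0.21, -0.011]
ft_force: [-5.0, 3.4, 30.3]
finger_gap: 0.0245
gripper_force: 63.3
```

Contact at base 70 mm: cell 4 holds a tin. Trying cell 5.

```bash
python3 -m creep '[0,0,0,0,0,-15,1,0,0,0,0,0,-35,1,0,0,0,0,0,-60,1,0,0,0,0,0,-60,1,0,0,0,0,0,-60,1]'; python3 -c "
from h import *
rel(622.1,131.6,215,-82.1)"
```

```text
clock: 23.85
tool_pos: [0.6318, 0.0646, 0.2483]
ee_rot: [3.134, 0.209, 0.001]
ft_force: [-1.0, 0.5, -2.2]
finger_gap: 0.0245
gripper_force: 59.9
tcp [631.8  64.6 248.3] t 23.85 gap 24.5 F [-1.   0.5 -2.2] | turn [ 0.  -0.  -0.3] shift [ -0.8 -67.7  33.3] q6 1.5
```

```bash
python3 -m creep '[0,0,0,-0.8,-40,0,1,0,0,0,-0.8,-67.7,0,1,0,0,0,-0.8,-67.7,20,1,0,0,0,-0.8,-67.7,40,1,0,0,0,-0.8,-67.7,50,1]'; python3 -m creep '[0,0,0,0,0,5,1,0,0,0,0,0,9,1,0,0,0,0,0,12,1,0,0,0,0,0,12,1]'; python3 -m creep '[0,0,0,0,0,3,1,0,0,0,0,0,6,1,0,0,0,0,0,6,1]'
```

```text
clock: 24.35
tool_pos: [0.6236, 0.1325, 0.2006]
ee_rot: [-3.133, -0.21, -0.011]
ft_force: [5.8, 1.3, 30.6]
finger_gap: 0.0249
gripper_force: 66.5
clock: 24.75
tool_pos: [0.6258, 0.1331, 0.1939]
ee_rot: [-3.131, -0.209, -0.025]
ft_force: [11.8, 8.3, 50.6]
finger_gap: 0.0242
gripper_force: 78.3
clock: 25.05
tool_pos: [0.6243, 0.1318, 0.1845]
ee_rot: [-3.134, -0.209, -0.015]
ft_force: [8.1, -1.0, 32.3]
finger_gap: 0.0245
gripper_force: 63.0
```

```bash
python3 -m creep '[0,0,0,0,0,-15,1,0,0,0,0,0,-35,1,0,0,0,0,0,-65,1,0,0,0,0,0,-65,1,0,0,0,0,0,-65,1]'; python3 -c "
from h import *
s=snap('side','f1'); t=snap('top')
a=cv2.resize(s['pixels'][90:270,180:290],(330,540)); b=cv2.resize(t['pixels'][130:220,175:252],(462,540)); cv2.imwrite('pics/f2.png',np.hstack([a,b])[:,:,::-1])
rel(622.1,131.6,215,-82.1)
for z in (.12,.135,.15): print(z,proj(s,[.6221,.1316,z]))"
```

```text
clock: 25.55
tool_pos: [0.6218, 0.1316, 0.2446]
ee_rot: [3.135, 0.209, -0.001]
ft_force: [0.9, -0.2, -2.5]
finger_gap: 0.0242
gripper_force: 61.7
tcp [621.5 131.5 243.4] t 25.65 gap 24.9 F [ 0.2 -0.5 -2.4] | turn [ 0.   0.1 -0.3] shift [ 0.7  0.  28.4] q6 1.61
0.12 [220.02155804 195.50811892]
0.135 [219.69234361 191.3207926 ]
0.15 [219.35650689 187.04923636]
```

View pics/f2.png

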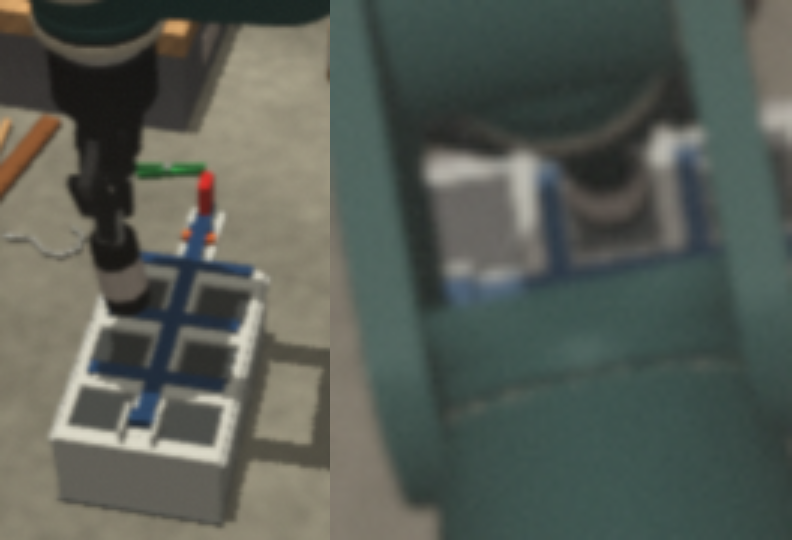

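The bottle is still upright but seems to have slipped up in the grip. Cell 5 blocked it too, so next I'll probe cell 6 more gently.

```bash
python3 -m creep '[0,0,0,0,-40,0,1,0,0,0,0,-67.7,0,1,0,0,0,0,-67.7,10,1,0,0,0,0,-67.7,20,1,0,0,0,0,-67.7,24,1]' >/dev/null; python3 -m creep '[0,0,0,0,0,0,1,0,0,0,0,0,0,1]'; python3 -m creep '[0,0,0,0,0,4,1,0,0,0,0,0,8,1,0,0,0,0,0,12,1,0,0,0,0,0,12,1]'; python3 -m creep '[0,0,0,0,0,4,1,0,0,0,0,0,8,1,0,0,0,0,0,8,1]'
```

```text
clock: 26.35
tool_pos: [0.6131, 0.1981, 0.2213]
ee_rot: [3.135, 0.208, -0.0]
ft_force: [0.2, -0.3, -1.6]
finger_gap: 0.0247
gripper_force: 61.8
clock: 26.75
tool_pos: [0.6127, 0.1987, 0.2085]
ee_rot: [3.134, 0.209, -0.001]
ft_force: [0.5, 0.1, -1.0]
finger_gap: 0.0243
gripper_force: 61.8
clock: 27.05
tool_pos: [0.6127, 0.1987, 0.2005]
ee_rot: [3.134, 0.209, -0.001]
ft_force: [0.5, -0.5, -1.2]
finger_gap: 0.0243
gripper_force: 61.8
```

```bash
for i in 1; do python3 -m creep '[0,0,0,0,0,4,1,0,0,0,0,0,8,1,0,0,0,0,0,12,1,0,0,0,0,0,12,1]'; python3 -m creep '[0,0,0,0,0,4,1,0,0,0,0,0,8,1,0,0,0,0,0,8,1]';  done
```

```text
clock: 27.45
tool_pos: [0.6127, 0.1987, 0.1885]
ee_rot: [3.134, 0.209, -0.002]
ft_force: [-1.3, 0.1, -1.5]
finger_gap: 0.0244
gripper_force: 61.8
clock: 27.75
tool_pos: [0.6147, 0.1991, 0.1848]
ee_rot: [-3.133, -0.209, -0.011]
ft_force: [4.0, -0.1, 19.1]
finger_gap: 0.0244
gripper_force: 62.8
```

Contact again, now with a sideways push in +x. The side view also shows the bottle tilted in the grip, having pivoted about the closing axis. So the readings in cells 5 and 6 don't count. I'll stand the bottle on free shelf and regrip it along organiser x, centring it in both directions.

```bash
python3 -m creep '[0,0,0,0,0,-15,1,0,0,0,0,0,-40,1,0,0,0,0,0,-75,1,0,0,0,0,0,-75,1,0,0,0,0,0,-75,1]' >/dev/null; python3 -c "
from h import *
rel(520,-130,255,-82.1)"
```

```text
tcp [613.  198.8 257.1] t 28.25 gap 24.4 F [ 0.2  0.1 -1.7] | turn [-0.  -0.1 -0.3] shift [-136.   313.5    1.8] q6 1.71
```

```bash
python3 -m creep '[0,0,0,-19,45,0,1,0,0,0,-38,90,0,1,0,0,0,-57,135,0,1,0,0,0,-76,175,0,1,0,0,0,-90,210,0,1]' >/dev/null; python3 -m creep '[0,0,0,-19,45,0,1,0,0,0,-38,90,0,1,0,0,0,-46,103,0,1,0,0,0,-46,103,20,1,0,0,0,-46,103,50,1]' >/dev/null; python3 -m creep '[0,0,0,0,0,30,1,0,0,0,0,0,60,1,0,0,0,0,0,79,1,0,0,0,0,0,79,1]'; python3 -m creep '[0,0,0,0,0,2,1,0,0,0,0,0,4,1,0,0,0,0,0,6,1]';python3 -m creep '[0,0,0,0,0,2,1,0,0,0,0,0,4,1,0,0,0,0,0,6,1]'
```

```text
clock: 29.65
tool_pos: [0.5182, -0.1287, 0.1235]
ee_rot: [-3.132, -0.21, 0.009]
ft_force: [0.0, 0.4, -1.0]
finger_gap: 0.0244
gripper_force: 61.6
clock: 29.95
tool_pos: [0.5202, -0.1296, 0.1223]
ee_rot: [3.134, 0.21, 0.002]
ft_force: [0.7, 0.1, -1.6]
finger_gap: 0.0243
gripper_force: 61.6
clock: 30.25
tool_pos: [0.5198, -0.1296, 0.1154]
ee_rot: [3.134, 0.209, 0.0]
ft_force: [0.3, 0.2, -1.1]
finger_gap: 0.0244
gripper_force: 61.6
```

```bash
python3 -m creep '[0,0,0,0,0,1,1,0,0,0,0,0,2,1,0,0,0,0,0,3,1]';python3 -m creep '[0,0,0,0,0,1,1,0,0,0,0,0,2,1,0,0,0,0,0,3,1]';python3 -m creep '[0,0,0,0,0,1,1,0,0,0,0,0,2,1,0,0,0,0,0,2,1]'
```

```text
clock: 30.55
tool_pos: [0.5198, -0.1296, 0.1123]
ee_rot: [3.135, 0.209, 0.0]
ft_force: [-0.9, -0.1, -1.5]
finger_gap: 0.0246
gripper_force: 61.6
clock: 30.85
tool_pos: [0.5198, -0.1295, 0.1092]
ee_rot: [-3.135, -0.21, 0.0]
ft_force: [1.0, -0.0, -1.2]
finger_gap: 0.0249
gripper_force: 61.6
clock: 31.15
tool_pos: [0.5197, -0.1296, 0.1072]
ee_rot: [-3.135, -0.209, 0.0]
ft_force: [0.2, 0.2, -0.4]
finger_gap: 0.0246
gripper_force: 61.6
```

```bash
python3 -m creep '[0,0,0,0,0,1,1,0,0,0,0,0,1.5,1]'; python3 -m creep '[0,0,0,0,0,0,0.3,0,0,0,0,0,0,0,0,0,0,0,0,0,-0.5,0,0,0,0,0,0,-1,0,0,0,0,0,0,-1]'>/dev/null; python3 -m creep '[0,0,0,0,0,-7,-1,0,0,0,0,0,-16,-1,0,0,0,0,0,-16,-1,0,0,0,0,0,-16,-1]'; python3 -c "
from h import *
w=snap('side'); cv2.imwrite('pics/g2.png',cv2.resize(w['pixels'][70:190,200:340],None,fx=4,fy=4)[:,:,::-1])"
```

```text
clock: 31.35
tool_pos: [0.5203, -0.1296, 0.1068]
ee_rot: [3.134, 0.209, 0.002]
ft_force: [0.2, 1.3, 9.9]
finger_gap: 0.0244
gripper_force: 62.4
clock: 32.25
tool_pos: [0.52, -0.1296, 0.1223]
ee_rot: [3.134, 0.209, 0.001]
ft_force: [-0.0, -0.0, 0.0]
finger_gap: 0.0854
gripper_force: 0.0
```

View pics/g2.png

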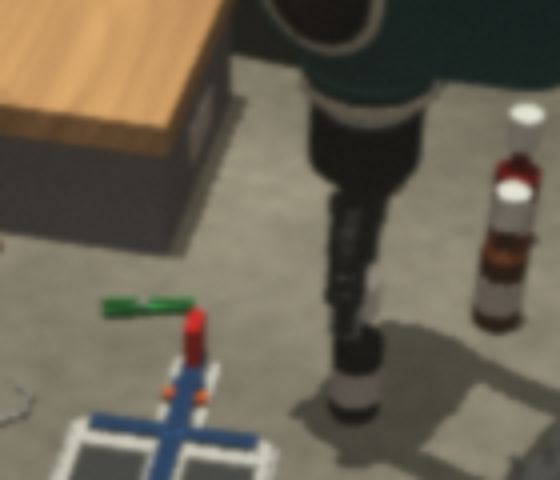

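The bottle stands upright, its cap a little to the -x side of the fingers. Turning 90° and regripping along organiser x.

```bash
python3 -m creep '[0,0,-8,0,0,0,-1,0,0,-16,0,0,0,-1,0,0,-24,0,0,0,-1,0,0,-32,0,0,0,-1,0,0,-40,0,0,0,-1]' >/dev/null; python3 -m creep '[0,0,-8,0,0,0,-1,0,0,-16,0,0,0,-1,0,0,-24,0,0,0,-1,0,0,-32,0,0,0,-1,0,0,-40,0,0,0,-1]'>/dev/null; python3 -m creep '[0,0,-8,0,0,0,-1,0,0,-10,0,0,0,-1,0,0,-10,0,0,0,-1]' >/dev/null; python3 -m creep '[0,0,0,0,0,0,0,0,0,0,0,0,0,0.3,0,0,0,0,0,0,0.5,0,0,0,0,0,0,0.8,0,0,0,0,0,0,1]';  python3 -m creep '[0,0,0,0,0,0,1,0,0,0,0,0,0,1,0,0,0,0,0,0,1]'; python3 -m creep '[0,0,0,0,0,-20,1,0,0,0,0,0,-60,1,0,0,0,0,0,-100,1,0,0,0,0,0,-135,1,0,0,0,0,0,-135,1]'; python3 -c "
from h import *
rel(622.1,131.6,255,7.9)"
```

```text
clock: 34.1
tool_pos: [0.5197, -0.1296, 0.1219]
ee_rot: [-2.069, -2.364, 0.0]
ft_force: [0.2, -0.2, -0.1]
finger_gap: 0.0242
gripper_force: 58.8
clock: 34.4
tool_pos: [0.5197, -0.1296, 0.1219]
ee_rot: [-2.068, -2.365, 0.0]
ft_force: [-1.8, -1.3, 1.5]
finger_gap: 0.0247
gripper_force: 58.8
clock: 34.9
tool_pos: [0.521, -0.1298, 0.262]
ee_rot: [2.064, 2.36, 0.005]
ft_force: [-0.4, 0.3, -1.8]
finger_gap: 0.0242
gripper_force: 59.4
tcp [ 521.  -129.8  262. ] t 34.9 gap 24.2 F [-0.4  0.3 -1.8] | turn [ 0.4  0.2 -0.3] shift [245.7 135.    7.2] q6 -0.43
```

```bash
python3 -m creep '[0,0,0,44,24,0,1,0,0,0,88,48,0,1,0,0,0,130,72,0,1,0,0,0,170,94,0,1,0,0,0,200,110,0,1]' >/dev/null; python3 -m creep '[0,0,0,30,14,0,1,0,0,0,45.7,24,0,1,0,0,-0.3,45.7,24,20,1,0,0,-0.3,45.7,24,40,1,0,0,-0.3,45.7,24,43,1]' >/dev/null; python3 -m creep '[0,0,0,0,0,0,1,0,0,0,0,0,0,1]';  python3 -c "
from h import *
rel(621.1,131.5,205,7.9)"
```

```text
clock: 36.1
tool_pos: [0.6202, 0.1315, 0.2149]
ee_rot: [2.062, 2.369, 0.001]
ft_force: [-0.2, 0.6, -1.6]
finger_gap: 0.0246
gripper_force: 59.0
tcp [620.2 131.5 214.9] t 36.1 gap 24.6 F [-0.2  0.6 -1.6] | turn [ 0.1 -0.   0. ] shift [-0.1  0.9  9.9] q6 0.03
```

```bash
python3 -m creep '[0,0,0,0,0.9,6,1,0,0,0,0,0.9,10,1,0,0,0,0,0.9,14,1,0,0,0,0,0.9,16,1]'; python3 -m creep '[0,0,0,0,0,3,1,0,0,0,0,0,5,1,0,0,0,0,0,7,1]'; python3 -m creep '[0,0,0,0,0,3,1,0,0,0,0,0,5,1]'
```

```text
clock: 36.5
tool_pos: [0.6207, 0.1319, 0.1974]
ee_rot: [-2.062, -2.37, 0.0]
ft_force: [-0.2, 0.9, -0.7]
finger_gap: 0.0242
gripper_force: 59.2
clock: 36.8
tool_pos: [0.6208, 0.132, 0.1907]
ee_rot: [-2.062, -2.37, 0.0]
ft_force: [-0.9, 0.2, -0.9]
finger_gap: 0.0245
gripper_force: 59.2
clock: 37.0
tool_pos: [0.6208, 0.1319, 0.1855]
ee_rot: [-2.062, -2.37, 0.0]
ft_force: [-0.5, 0.8, -0.8]
finger_gap: 0.0242
gripper_force: 59.2
```

Base at 63 mm with no contact. Continuing gently.

```bash
python3 -m creep '[0,0,0,0,0,4,1,0,0,0,0,0,8,1,0,0,0,0,0,8,1]'; python3 -m creep '[0,0,0,0,0,4,1,0,0,0,0,0,8,1,0,0,0,0,0,8,1]'; python3 -m creep '[0,0,0,0,0,4,1,0,0,0,0,0,6,1]'
```

```text
clock: 37.3
tool_pos: [0.6205, 0.1319, 0.177]
ee_rot: [-2.062, -2.37, 0.001]
ft_force: [0.1, 0.8, -1.8]
finger_gap: 0.0243
gripper_force: 59.1
clock: 37.6
tool_pos: [0.6206, 0.1319, 0.1691]
ee_rot: [-2.062, -2.37, 0.001]
ft_force: [0.5, 0.8, -2.0]
finger_gap: 0.025
gripper_force: 59.0
clock: 37.8
tool_pos: [0.6208, 0.1319, 0.1635]
ee_rot: [-2.062, -2.37, 0.0]
ft_force: [0.4, 0.6, -2.0]
finger_gap: 0.0245
gripper_force: 59.0
```

```bash
python3 -m creep '[0,0,0,0,0,7,1,0,0,0,0,0,14,1,0,0,0,0,0,20,1,0,0,0,0,0,20,1]'; python3 -m creep '[0,0,0,0,0,5,1,0,0,0,0,0,10,1,0,0,0,0,0,13,1,0,0,0,0,0,13,1]';  python3 -m creep '[0,0,0,0,0,1.5,1,0,0,0,0,0,3,1,0,0,0,0,0,3,1]'
```

```text
clock: 38.2
tool_pos: [0.6203, 0.1319, 0.1424]
ee_rot: [-2.061, -2.369, 0.002]
ft_force: [-0.3, 0.3, -0.8]
finger_gap: 0.024
gripper_force: 59.0
clock: 38.6
tool_pos: [0.6206, 0.1319, 0.1302]
ee_rot: [-2.062, -2.37, 0.001]
ft_force: [0.7, 0.2, -1.0]
finger_gap: 0.0244
gripper_force: 59.0
clock: 38.9
tool_pos: [0.6208, 0.1319, 0.1277]
ee_rot: [-2.062, -2.37, -0.0]
ft_force: [-0.3, 0.4, -1.1]
finger_gap: 0.0245
gripper_force: 59.0
```

```bash
python3 -m creep '[0,0,0,0,0,1.5,1,0,0,0,0,0,2,1,0,0,0,0,0,2,1]'; python3 -m creep '[0,0,0,0,0,0,0.3,0,0,0,0,0,0,0,0,0,0,0,0,0,-0.4,0,0,0,0,0,0,-0.4,0,0,0,0,0,0,-0.4]';python3 -m creep '[0,0,0,0,0,-20,-0.4,0,0,0,0,0,-60,-0.4,0,0,0,0,0,-100,-0.4,0,0,0,0,0,-110,-0.4,0,0,0,0,0,-110,-0.4]' >/dev/null; python3 -c "
from h import *
rel(435,-271,240,7.9)
w=snap('side'); cv2.imwrite('pics/i2.png',cv2.resize(w['pixels'][80:280,180:360],None,fx=3,fy=3)[:,:,::-1])"
```

```text
clock: 39.2
tool_pos: [0.6211, 0.132, 0.1269]
ee_rot: [2.062, 2.369, 0.001]
ft_force: [-3.1, 0.3, 6.7]
finger_gap: 0.0246
gripper_force: 60.3
clock: 39.7
tool_pos: [0.6208, 0.1319, 0.1258]
ee_rot: [-2.062, -2.37, 0.0]
ft_force: [0.5, 0.2, 0.4]
finger_gap: 0.0596
gripper_force: 0.0
tcp [621.3 132.  237.9] t 40.2 gap 59.8 F [ 0.4 -0.3 -0.5] | turn [ 0.2 -0.   0. ] shift [-373.4 -240.3   -2.9] q6 0.03
```

View pics/i2.png

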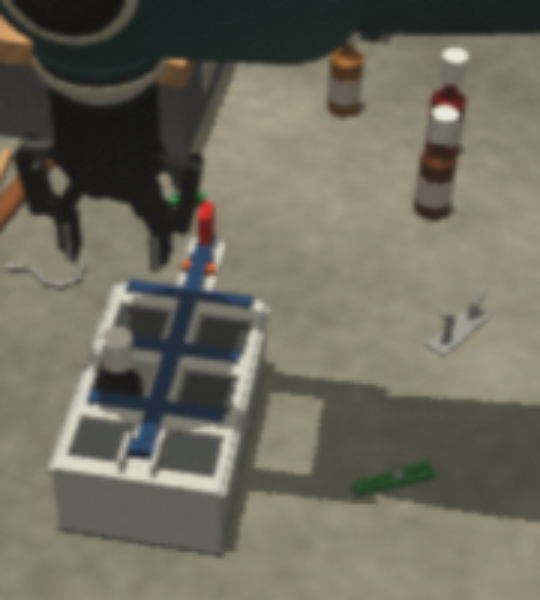

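The black bottle is down in cell 5 and the other bottles haven't moved. Brown next.

```bash
python3 -m creep '[0,0,0,-42,-27,0,-1,0,0,0,-84,-54,0,-1,0,0,0,-126,-81,0,-1,0,0,0,-168,-108,0,-1,0,0,0,-200,-130,0,-1]' >/dev/null; python3 -m creep '[0,0,0,-42,-27,0,-1,0,0,0,-84,-54,0,-1,0,0,0,-126,-81,0,-1,0,0,0,-168,-108,0,-1,0,0,0,-173.4,-110.3,0,-1]' >/dev/null; python3 -m creep '[0,0,0,0,0,0,-1,0,0,0,0,0,0,-1]' >/dev/null; python3 -m creep '[0,0,0,0,0,40,-1,0,0,0,0,0,70,-1,0,0,0,0,0,70,-1]'
python3 - <<'E'
from h import *
rel(435,-271,121,7.9)
w=snap("side")
b=blob(w,(0,0,130),(179,40,255),(316,108,340,126)); print(np.round(b.min(0)),b.max(0),cen(b),ray(w,cen(b),.122)*1000)
E
```

```text
clock: 41.75
tool_pos: [0.4337, -0.2688, 0.1615]
ee_rot: [-2.056, -2.367, 0.001]
ft_force: [0.4, -0.5, 0.6]
finger_gap: 0.0853
gripper_force: 0.0
tcp [ 433.7 -268.8  161.5] t 41.75 gap 85.3 F [ 0.4 -0.5  0.6] | turn [-0.3 -0.3  0.2] shift [-2.5  1.2 40.5] q6 -0.75
[326. 117.] [331. 119.] [328.15555556 117.88888889] [ 434.24577002 -271.64004139]
```

```bash
python3 -m creep '[0,0,0,-2.7,0.8,20,-1,0,0,0.3,-2.7,0.8,38,-1,0,0,0.3,-2.7,0.8,41,-1,0,0,0.3,-2.7,0.8,41,0,0,0,0.3,-2.7,0.8,41,1]'; python3 -m creep '[0,0,0,0,0,0,1,0,0,0,0,0,0,1,0,0,0,0,0,0,1,0,0,0,0,0,0,1,0,0,0,0,0,0,1]'; python3 -m creep '[0,0,0,0,0,-20,1,0,0,0,0,0,-60,1,0,0,0,0,0,-100,1,0,0,0,0,0,-138,1,0,0,0,0,0,-138,1]';  python3 -c "
from h import *
rel(612,199,258,7.9)"
```

```text
clock: 42.3
tool_pos: [0.4363, -0.2738, 0.1266]
ee_rot: [2.066, 2.364, 0.0]
ft_force: [0.5, -0.1, -0.5]
finger_gap: 0.0587
gripper_force: 0.0
clock: 42.8
tool_pos: [0.4359, -0.2739, 0.1259]
ee_rot: [2.068, 2.364, 0.0]
ft_force: [-0.6, 0.5, 6.5]
finger_gap: 0.0243
gripper_force: 58.8
clock: 43.3
tool_pos: [0.4365, -0.2743, 0.2687]
ee_rot: [2.063, 2.359, 0.001]
ft_force: [0.4, -0.5, -1.3]
finger_gap: 0.0241
gripper_force: 59.5
tcp [ 436.5 -274.3  268.7] t 43.3 gap 24.1 F [ 0.4 -0.5 -1.3] | turn [ 0.3  0.3 -0.3] shift [445.8 236.8   9.7] q6 -0.74
```

```bash
python3 -m creep '[0,0,0,43,23,0,1,0,0,0,86,46,0,1,0,0,0,129,69,0,1,0,0,0,172,92,0,1,0,0,0,215,115,0,1]' >/dev/null; python3 -m creep '[0,0,0,43,23,0,1,0,0,0,86,46,0,1,0,0,0,129,69,0,1,0,0,0,172,92,0,1,0,0,0,215,115,0,1]' >/dev/null; python3 -m creep '[0,0,0,13.8,6.8,0,1,0,0,0,13.8,6.8,0,1,0,0,0,13.8,6.8,20,1,0,0,0,13.8,6.8,40,1]' >/dev/null; python3 -m creep '[0,0,0,0,0,0,1,0,0,0,0,0,0,1]';  python3 -c "
from h import *
rel(612,197,205,7.9)"
```

```text
clock: 44.9
tool_pos: [0.6111, 0.1967, 0.2232]
ee_rot: [-2.069, -2.364, 0.001]
ft_force: [-0.1, -1.0, -0.7]
finger_gap: 0.0239
gripper_force: 59.4
tcp [611.1 196.7 223.2] t 44.9 gap 23.9 F [-0.1 -1.  -0.7] | turn [-0.   0.  -0.3] shift [ 0.2  1.  18.2] q6 0.14
```

```bash
python3 -m creep '[0,0,0,0,1,7,1,0,0,0,0,1,14,1,0,0,0,0,1,18,1,0,0,0,0,1,21,1,0,0,0,0,1,21,1]'; python3 -m creep '[0,0,0,0,0,3,1,0,0,0,0,0,5,1,0,0,0,0,0,7,1]'; python3 -m creep '[0,0,0,0,0,3,1,0,0,0,0,0,5,1,0,0,0,0,0,5,1]'
```

```text
clock: 45.4
tool_pos: [0.6121, 0.1978, 0.2013]
ee_rot: [-2.068, -2.364, 0.001]
ft_force: [0.1, 0.3, -2.7]
finger_gap: 0.0243
gripper_force: 59.4
clock: 45.7
tool_pos: [0.6122, 0.1979, 0.1947]
ee_rot: [2.068, 2.365, 0.0]
ft_force: [-0.3, 0.1, -1.5]
finger_gap: 0.0242
gripper_force: 59.4
clock: 46.0
tool_pos: [0.6121, 0.1978, 0.1894]
ee_rot: [-2.068, -2.364, 0.001]
ft_force: [-0.6, -0.5, -1.7]
finger_gap: 0.0242
gripper_force: 59.4
```

```bash
python3 -m creep '[0,0,0,0,0,4,1,0,0,0,0,0,6,1,0,0,0,0,0,6,1]'; python3 -m creep '[0,0,0,0,0,4,1,0,0,0,0,0,6,1,0,0,0,0,0,6,1]'; python3 -m creep '[0,0,0,0,0,4,1,0,0,0,0,0,7,1,0,0,0,0,0,7,1]'
```

```text
clock: 46.3
tool_pos: [0.6121, 0.1978, 0.1834]
ee_rot: [-2.068, -2.364, 0.001]
ft_force: [-0.6, 0.4, -1.3]
finger_gap: 0.0239
gripper_force: 59.4
clock: 46.6
tool_pos: [0.6121, 0.1978, 0.1773]
ee_rot: [-2.068, -2.364, 0.001]
ft_force: [-1.1, 0.2, -0.4]
finger_gap: 0.024
gripper_force: 59.4
clock: 46.9
tool_pos: [0.612, 0.1978, 0.1702]
ee_rot: [-2.068, -2.364, 0.001]
ft_force: [-0.1, -0.3, -1.4]
finger_gap: 0.0244
gripper_force: 59.4
```

Base at 45 mm, so cell 6 is empty too. On down to the floor.

```bash
python3 -m creep '[0,0,0,0,0,8,1,0,0,0,0,0,16,1,0,0,0,0,0,22,1,0,0,0,0,0,22,1]'; python3 -m creep '[0,0,0,0,0,5,1,0,0,0,0,0,10,1,0,0,0,0,0,15,1,0,0,0,0,0,15,1]';  python3 -m creep '[0,0,0,0,0,1.5,1,0,0,0,0,0,3,1,0,0,0,0,0,3,1]'
```

```text
clock: 47.3
tool_pos: [0.6118, 0.1977, 0.1473]
ee_rot: [-2.068, -2.364, 0.002]
ft_force: [0.5, 0.5, -1.4]
finger_gap: 0.0242
gripper_force: 59.4
clock: 47.7
tool_pos: [0.6119, 0.1977, 0.1329]
ee_rot: [-2.068, -2.364, 0.001]
ft_force: [-0.4, -0.6, -1.0]
finger_gap: 0.0238
gripper_force: 59.4
clock: 48.0
tool_pos: [0.6123, 0.1979, 0.131]
ee_rot: [2.068, 2.364, 0.0]
ft_force: [-0.8, -0.7, -1.8]
finger_gap: 0.0241
gripper_force: 59.7
```

```bash
python3 -m creep '[0,0,0,0,0,1.5,1,0,0,0,0,0,2,1,0,0,0,0,0,2,1]'; python3 -m creep '[0,0,0,0,0,0,0.3,0,0,0,0,0,0,0,0,0,0,0,0,0,-0.4,0,0,0,0,0,0,-0.4,0,0,0,0,0,0,-0.4]';python3 -m creep '[0,0,0,0,0,-20,-0.4,0,0,0,0,0,-60,-0.4,0,0,0,0,0,-100,-0.4,0,0,0,0,0,-110,-0.4,0,0,0,0,0,-110,-0.4]' >/dev/null
python3 - <<'E'
from h import *
w=snap("side","j1")
for n,b in dict(red=(315,80,348,106),tan=(280,70,310,93)).items():
    try: c=blob(w,(0,0,125),(179,40,255),b); print(n,np.round(b),c.min(0),c.max(0),ray(w,cen(c),.122)*1000)
    except Exception as e: print(n,e)
rel(447,-374,241,7.9)
E
```

```text
clock: 48.3
tool_pos: [0.6127, 0.198, 0.1308]
ee_rot: [2.068, 2.364, 0.003]
ft_force: [-5.4, -1.0, 13.5]
finger_gap: 0.0238
gripper_force: 61.0
clock: 48.8
tool_pos: [0.6122, 0.1978, 0.1287]
ee_rot: [-2.068, -2.365, 0.0]
ft_force: [-0.7, -0.5, -0.7]
finger_gap: 0.0597
gripper_force: 0.0
red max() iterable argument is empty
tan max() iterable argument is empty
tcp [612.3 197.8 238.7] t 49.35 gap 60.2 F [-0.1  0.1 -0.7] | turn [ 0.  -0.  -0.3] shift [-544.7 -239.9   -2.4] q6 0.14
```

```bash
python3 -m creep '[0,0,0,-44,-19,0,-1,0,0,0,-88,-38,0,-1,0,0,0,-132,-57,0,-1,0,0,0,-176,-76,0,-1,0,0,0,-220,-95,0,-1]' >/dev/null; python3 -m creep '[0,0,0,-44,-19,0,-1,0,0,0,-88,-38,0,-1,0,0,0,-132,-57,0,-1,0,0,0,-176,-76,0,-1,0,0,0,-220,-95,0,-1]' >/dev/null;python3 -m creep '[0,0,0,-44,-19,0,-1,0,0,0,-88,-38,0,-1,0,0,0,-104.7,-49.9,0,-1,0,0,0,-104.7,-49.9,0,-1,0,0,0,-104.7,-49.9,0,-1]' >/dev/null
python3 - <<'E'
from h import *
rel(447,-374,122,7.9)
w=snap("side","k1")
for n,b in dict(red=(315,85,348,106),tan=(280,70,310,93)).items():
    try: c=blob(w,(0,0,125),(179,40,255),b); print(n,np.round(b),c.min(0),c.max(0),ray(w,cen(c),.122)*1000)
    except Exception as e: print(n,e)
E
```

```text
tcp [ 446.6 -373.7  237.1] t 50.85 gap 85.3 F [ 0.2  0.4 -0.5] | turn [-0.1 -0.1 -0.3] shift [ -0.6   0.5 115.1] q6 -0.87
red [315  85 348 106] [328.  96.] [335.  99.] [ 446.91233792 -380.65535303]
tan [280  70 310  93] [293.  83.] [300.  87.] [ 571.57822377 -415.7782416 ]
```

```bash
python3 -m creep '[0,0,0,-0.8,0.5,40,-1,0,0,0.3,-0.8,0.5,80,-1,0,0,0.3,-0.8,0.5,105,-1,0,0,0.3,-0.8,0.5,115,-1,0,0,0.3,-0.8,0.5,115,-1]'; python3 -m creep '[0,0,0,0,0,0,0,0,0,0,0,0,0,0.5,0,0,0,0,0,0,1,0,0,0,0,0,0,1,0,0,0,0,0,0,1]' >/dev/null; python3 -m creep '[0,0,0,0,0,0,1,0,0,0,0,0,0,1,0,0,0,0,0,0,1]';python3 -m creep '[0,0,0,0,0,-20,1,0,0,0,0,0,-60,1,0,0,0,0,0,-100,1,0,0,0,0,0,-138,1,0,0,0,0,0,-138,1]';  python3 -c "
from h import *
rel(551.7,121.9,258,7.9)
w=snap('side'); cv2.imwrite('pics/l2.png',cv2.resize(w['pixels'][20:260,180:380],None,fx=2.5,fy=2.5)[:,:,::-1])"
```

```text
clock: 51.4
tool_pos: [0.4476, -0.3736, 0.1228]
ee_rot: [-2.072, -2.359, -0.0]
ft_force: [0.6, -0.6, 0.9]
finger_gap: 0.0852
gripper_force: 0.0
clock: 52.2
tool_pos: [0.4477, -0.375, 0.1248]
ee_rot: [2.074, 2.358, -0.0]
ft_force: [-2.0, -0.2, 6.5]
finger_gap: 0.0241
gripper_force: 58.8
clock: 52.7
tool_pos: [0.4484, -0.3755, 0.2679]
ee_rot: [2.07, 2.353, -0.0]
ft_force: [0.7, -0.9, -1.8]
finger_gap: 0.0243
gripper_force: 59.6
tcp [ 448.4 -375.5  267.9] t 52.7 gap 24.3 F [ 0.7 -0.9 -1.8] | turn [ 0.3  0.3 -0.6] shift [480.2 166.    7.9] q6 -0.87
```

View pics/l2.png

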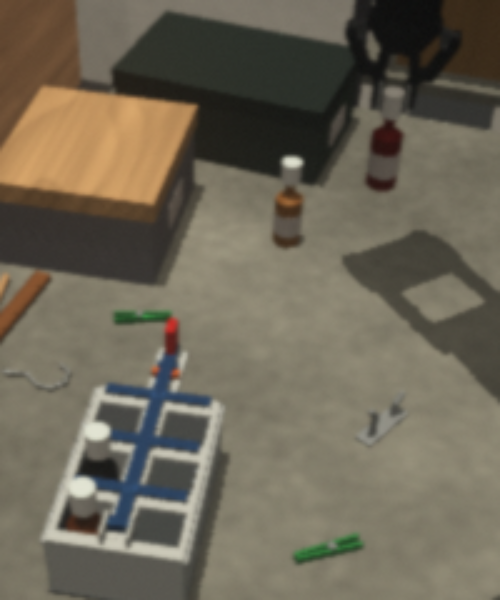

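The black and brown bottles are seated and the red one hangs upright. Taking it to cell 2.

```bash
python3 -m creep '[0,0,0,45,16,0,1,0,0,0,90,32,0,1,0,0,0,135,48,0,1,0,0,0,180,64,0,1,0,0,0,225,80,0,1]' >/dev/null; python3 -m creep '[0,0,0,45,15,0,1,0,0,0,90,30,0,1,0,0,0,135,45,0,1,0,0,0,180,60,0,1,0,0,0,220,73,0,1]' >/dev/null; python3 -m creep '[0,0,-0.5,35.2,13,0,1,0,0,-0.5,35.2,13,0,1,0,0,-0.5,35.2,13,20,1,0,0,-0.5,35.2,13,40,1]' >/dev/null; python3 -m creep '[0,0,0,0,0,0,1,0,0,0,0,0,0,1]';  python3 -c "
from h import *
rel(551.7,121.9,205,7.9)"
```

```text
clock: 54.35
tool_pos: [0.5505, 0.1224, 0.2214]
ee_rot: [-2.064, -2.367, 0.002]
ft_force: [-0.4, -0.4, -2.4]
finger_gap: 0.0244
gripper_force: 59.4
tcp [550.5 122.4 221.4] t 54.35 gap 24.4 F [-0.4 -0.4 -2.4] | turn [-0.1  0.  -0.1] shift [-0.7  1.1 16.3] q6 0.04
```

Base is at 96.6 mm. Probing cell 2.

```bash
python3 -m creep '[0,0,0,-0.7,1.1,7,1,0,0,0,-0.7,1.1,14,1,0,0,0,-0.7,1.1,18,1,0,0,0,-0.7,1.1,20,1,0,0,0,-0.7,1.1,20,1]'; python3 -m creep '[0,0,0,0,0,3,1,0,0,0,0,0,5,1,0,0,0,0,0,5,1]'; python3 -m creep '[0,0,0,0,0,3,1,0,0,0,0,0,4,1,0,0,0,0,0,4,1]'
```

```text
clock: 54.85
tool_pos: [0.5519, 0.1222, 0.2016]
ee_rot: [-2.064, -2.368, 0.0]
ft_force: [1.0, -0.3, -1.3]
finger_gap: 0.0243
gripper_force: 59.5
clock: 55.15
tool_pos: [0.5519, 0.1223, 0.1965]
ee_rot: [-2.064, -2.368, 0.0]
ft_force: [1.5, 0.0, -2.7]
finger_gap: 0.0243
gripper_force: 59.5
clock: 55.45
tool_pos: [0.5519, 0.1223, 0.1926]
ee_rot: [-2.064, -2.368, 0.0]
ft_force: [-0.7, 0.3, -1.9]
finger_gap: 0.0241
gripper_force: 59.5
```

```bash
python3 -m creep '[0,0,0,0,0,4,1,0,0,0,0,0,6,1,0,0,0,0,0,6,1]'; python3 -m creep '[0,0,0,0,0,4,1,0,0,0,0,0,6,1,0,0,0,0,0,6,1]'; python3 -m creep '[0,0,0,0,0,4,1,0,0,0,0,0,7,1,0,0,0,0,0,7,1]'
```

```text
clock: 55.75
tool_pos: [0.5518, 0.1222, 0.1864]
ee_rot: [-2.064, -2.368, 0.001]
ft_force: [0.4, 0.1, -2.1]
finger_gap: 0.0239
gripper_force: 59.5
clock: 56.05
tool_pos: [0.5518, 0.1222, 0.1804]
ee_rot: [-2.064, -2.368, 0.001]
ft_force: [0.6, -0.5, -2.3]
finger_gap: 0.0238
gripper_force: 59.5
clock: 56.35
tool_pos: [0.5518, 0.1222, 0.1732]
ee_rot: [-2.064, -2.368, 0.001]
ft_force: [0.1, -0.6, -2.7]
finger_gap: 0.0241
gripper_force: 59.5
```

```bash
python3 -m creep '[0,0,0,0,0,4,1,0,0,0,0,0,14,1,0,0,0,0,0,24,1,0,0,0,0,0,24,1]'; python3 -m creep '[0,0,0,0,0,7,1,0,0,0,0,0,13,1,0,0,0,0,0,17,1,0,0,0,0,0,17,1]';  python3 -m creep '[0,0,0,0,0,1.5,1,0,0,0,0,0,3,1,0,0,0,0,0,4,1,0,0,0,0,0,4,1]'
```

```text
clock: 56.75
tool_pos: [0.5512, 0.1221, 0.1476]
ee_rot: [-2.063, -2.367, 0.004]
ft_force: [1.4, -0.4, -2.3]
finger_gap: 0.0241
gripper_force: 59.5
clock: 57.15
tool_pos: [0.5517, 0.1222, 0.1321]
ee_rot: [-2.064, -2.368, 0.001]
ft_force: [-0.9, 0.7, -1.5]
finger_gap: 0.0244
gripper_force: 59.5
clock: 57.55
tool_pos: [0.5522, 0.1224, 0.1297]
ee_rot: [2.064, 2.368, 0.001]
ft_force: [-2.0, -0.3, 5.2]
finger_gap: 0.0246
gripper_force: 60.3
```

On the floor. Release and go for the tan bottle.

```bash
python3 -m creep '[0,0,0,0,0,0,0.3,0,0,0,0,0,0,0,0,0,0,0,0,0,-0.4,0,0,0,0,0,0,-0.4,0,0,0,0,0,0,-0.4]';python3 -m creep '[0,0,0,0,0,-20,-0.4,0,0,0,0,0,-60,-0.4,0,0,0,0,0,-100,-0.4,0,0,0,0,0,-110,-0.4,0,0,0,0,0,-110,-0.4]' >/dev/null
python3 - <<'E'
from h import *
rel(571.5,-414.5,240,7.9)
E
```

```text
clock: 58.05
tool_pos: [0.552, 0.1223, 0.1288]
ee_rot: [-2.064, -2.368, 0.0]
ft_force: [-0.1, -0.2, -0.3]
finger_gap: 0.0595
gripper_force: 0.0
tcp [552.5 122.4 240.6] t 58.55 gap 60.0 F [-0.1  0.2 -0.5] | turn [ 0.2 -0.  -0.1] shift [-5.344e+02 -5.450e+01  3.000e-01] q6 0.04
```

```bash
python3 -m creep '[0,0,0,-46,-5,0,-1,0,0,0,-92,-10,0,-1,0,0,0,-138,-15,0,-1,0,0,0,-184,-20,0,-1,0,0,0,-230,-25,0,-1]' >/dev/null; python3 -m creep '[0,0,0,-46,-5,0,-1,0,0,0,-92,-10,0,-1,0,0,0,-138,-15,0,-1,0,0,0,-184,-19,0,-1,0,0,0,-220,-22,0,-1]' >/dev/null;python3 -m creep '[0,0,0,-44,-4,0,-1,0,0,0,-84.4,-7.5,0,-1,0,0,0,-84.4,-7.5,0,-1,0,0,0,-84.4,-7.5,0,-1]' >/dev/null
python3 - <<'E'
from h import *
rel(571.5,-414.5,122,7.9)
w=snap("side","m1")
c=blob(w,(0,0,125),(179,40,255),(275,70,315,93)); print(c.min(0),c.max(0),cen(c),proj(w,[.5715,-.4145,.124]))
E
```

```text
tcp [ 570.4 -414.9  236.2] t 59.95 gap 85.4 F [-0.   0.5  0.1] | turn [-0.1 -0.1 -0.1] shift [  0.    1.4 114.2] q6 -0.8
[294.  84.] [299.  86.] [296.33333333  84.79487179] [296.39833326  84.48472362]
```

The tan bottle hasn't moved.

```bash
python3 -m creep '[0,0,0,0,1,40,-1,0,0,0,0,1,80,-1,0,0,0,0,1,105,-1,0,0,0,0,1,114,-1,0,0,0,0,1,114,-1]'; python3 -m creep '[0,0,0,0,0,0,0,0,0,0,0,0,0,0.5,0,0,0,0,0,0,1,0,0,0,0,0,0,1,0,0,0,0,0,0,1]' >/dev/null; python3 -m creep '[0,0,0,0,0,0,1,0,0,0,0,0,0,1,0,0,0,0,0,0,1]';python3 -m creep '[0,0,0,0,0,-20,1,0,0,0,0,0,-60,1,0,0,0,0,0,-100,1,0,0,0,0,0,-138,1,0,0,0,0,0,-138,1]';  python3 -c "
from h import *
rel(542.4,189.2,258,7.9)
rel(561.1,54.5,258,7.9)"
```

```text
clock: 60.5
tool_pos: [0.5718, -0.4133, 0.1239]
ee_rot: [-2.062, -2.368, 0.0]
ft_force: [0.2, -0.4, -0.4]
finger_gap: 0.0853
gripper_force: 0.0
clock: 61.3
tool_pos: [0.5721, -0.4147, 0.1259]
ee_rot: [2.064, 2.367, -0.0]
ft_force: [-0.9, 0.3, 5.0]
finger_gap: 0.0241
gripper_force: 58.8
clock: 61.8
tool_pos: [0.5728, -0.4151, 0.2696]
ee_rot: [2.059, 2.362, 0.001]
ft_force: [0.3, 0.1, -0.8]
finger_gap: 0.0241
gripper_force: 59.4
tcp [ 572.8 -415.1  269.6] t 61.8 gap 24.1 F [ 0.3  0.1 -0.8] | turn [ 0.3  0.3 -0.1] shift [602.9  52.3   8.3] q6 -0.8
tcp [ 572.8 -415.1  269.6] t 61.8 gap 24.1 F [ 0.3  0.1 -0.8] | turn [ 0.3  0.3 -0.1] shift [466.9  52.5   9.1] q6 -0.8
```

```bash
python3 -m creep '[0,0,0,46,5,0,1,0,0,0,92,10,0,1,0,0,0,138,15,0,1,0,0,0,184,20,0,1,0,0,0,230,25,0,1]' >/dev/null; python3 -m creep '[0,0,0,46,5,0,1,0,0,0,92,10,0,1,0,0,0,138,15,0,1,0,0,0,184,20,0,1,0,0,0,220,25,0,1]' >/dev/null; python3 -m creep '[0,0,0,16.9,2.5,0,1,0,0,0,16.9,2.5,0,1,0,0,0,16.9,2.5,20,1,0,0,0,16.9,2.5,40,1]' >/dev/null; python3 -m creep '[0,0,0,0,0,0,1,0,0,0,0,0,0,1]';  python3 -c "
from h import *
rel(561.1,54.5,205,7.9)"
```

```text
clock: 63.4
tool_pos: [0.5602, 0.0546, 0.223]
ee_rot: [-2.065, -2.367, 0.001]
ft_force: [0.6, 0.0, -0.4]
finger_gap: 0.0242
gripper_force: 59.3
tcp [560.2  54.6 223. ] t 63.4 gap 24.2 F [ 0.6  0.  -0.4] | turn [-0.   0.  -0.1] shift [-0.2  0.9 18. ] q6 -0.08
```

```bash
python3 -m creep '[0,0,0,0,0.9,7,1,0,0,0,0,0.9,14,1,0,0,0,0,0.9,18,1,0,0,0,0,0.9,20,1,0,0,0,0,0.9,20,1]'; python3 -m creep '[0,0,0,0,0,2,1,0,0,0,0,0,4,1,0,0,0,0,0,4,1]'; python3 -m creep '[0,0,0,0,0,1,1,0,0,0,0,0,2,1,0,0,0,0,0,2,1]'
```

```text
clock: 63.9
tool_pos: [0.561, 0.0554, 0.2026]
ee_rot: [-2.064, -2.368, 0.0]
ft_force: [0.4, -0.6, -1.3]
finger_gap: 0.0242
gripper_force: 59.5
clock: 64.2
tool_pos: [0.561, 0.0554, 0.1986]
ee_rot: [-2.064, -2.368, 0.0]
ft_force: [0.6, -1.2, -1.6]
finger_gap: 0.0243
gripper_force: 59.5
clock: 64.5
tool_pos: [0.561, 0.0554, 0.1967]
ee_rot: [-2.064, -2.368, 0.0]
ft_force: [0.2, -0.3, -0.7]
finger_gap: 0.0246
gripper_force: 59.5
```

```bash
python3 -m creep '[0,0,0,0,0,2,1,0,0,0,0,0,2,1]'; python3 -m creep '[0,0,0,0,0,2,1,0,0,0,0,0,2,1]'
```

```text
clock: 64.7
tool_pos: [0.561, 0.0554, 0.1945]
ee_rot: [-2.064, -2.368, 0.0]
ft_force: [0.0, 0.9, -1.2]
finger_gap: 0.0241
gripper_force: 59.5
clock: 64.9
tool_pos: [0.561, 0.0554, 0.1925]
ee_rot: [-2.064, -2.368, 0.0]
ft_force: [0.1, -1.0, -1.4]
finger_gap: 0.0241
gripper_force: 59.5
```

```bash
python3 -m creep '[0,0,0,0,0,3,1,0,0,0,0,0,5,1,0,0,0,0,0,5,1]'; python3 -m creep '[0,0,0,0,0,3,1,0,0,0,0,0,6,1,0,0,0,0,0,6,1]'; python3 -m creep '[0,0,0,0,0,4,1,0,0,0,0,0,8,1,0,0,0,0,0,8,1]'
```

```text
clock: 65.2
tool_pos: [0.5609, 0.0554, 0.1874]
ee_rot: [-2.064, -2.368, 0.001]
ft_force: [0.5, 0.5, -2.0]
finger_gap: 0.0241
gripper_force: 59.5
clock: 65.5
tool_pos: [0.5609, 0.0554, 0.1812]
ee_rot: [-2.064, -2.368, 0.001]
ft_force: [0.4, -0.9, -1.3]
finger_gap: 0.0241
gripper_force: 59.5
clock: 65.8
tool_pos: [0.5608, 0.0554, 0.173]
ee_rot: [-2.064, -2.368, 0.001]
ft_force: [0.3, -0.1, -1.3]
finger_gap: 0.0239
gripper_force: 59.5
```

Base at 47 mm: cell 1 is empty.

```bash
python3 -m creep '[0,0,0,0,0,4,1,0,0,0,0,0,14,1,0,0,0,0,0,24,1,0,0,0,0,0,24,1]'; python3 -m creep '[0,0,0,0,0,7,1,0,0,0,0,0,12,1,0,0,0,0,0,16,1,0,0,0,0,0,16,1]';  python3 -m creep '[0,0,0,0,0,1.5,1,0,0,0,0,0,3,1,0,0,0,0,0,4,1,0,0,0,0,0,4,1]'
```

```text
clock: 66.2
tool_pos: [0.5603, 0.0553, 0.1477]
ee_rot: [-2.063, -2.367, 0.003]
ft_force: [-0.6, -0.6, -1.6]
finger_gap: 0.024
gripper_force: 59.4
clock: 66.6
tool_pos: [0.5609, 0.0554, 0.1332]
ee_rot: [-2.064, -2.368, 0.001]
ft_force: [0.1, 0.1, -1.3]
finger_gap: 0.0244
gripper_force: 59.4
clock: 67.0
tool_pos: [0.5614, 0.0554, 0.1308]
ee_rot: [2.064, 2.368, 0.001]
ft_force: [-1.8, -0.7, 5.8]
finger_gap: 0.0241
gripper_force: 60.2
```

Floor reached. Release, lift, and go to the handle at (611,-52).

```bash
python3 -m creep '[0,0,0,0,0,0,0.3,0,0,0,0,0,0,0,0,0,0,0,0,0,-0.4,0,0,0,0,0,0,-0.4,0,0,0,0,0,0,-0.4]';python3 -m creep '[0,0,0,0,0,-20,-0.4,0,0,0,0,0,-45,-0.4,0,0,0,0,0,-70,-0.4,0,0,0,0,0,-80,-0.4,0,0,0,0,0,-80,-0.4]' >/dev/null
python3 - <<'E'
from h import *
rel(610.8,-52.3,123,7.9)
w=snap('side'); cv2.imwrite('pics/n2.png',cv2.resize(w['pixels'][120:280,170:290],None,fx=3.5,fy=3.5)[:,:,::-1])
E
```

```text
clock: 67.5
tool_pos: [0.5611, 0.0554, 0.1298]
ee_rot: [-2.064, -2.368, 0.0]
ft_force: [-0.3, 0.0, 0.7]
finger_gap: 0.0595
gripper_force: 0.0
tcp [561.5  55.4 210.9] t 68.0 gap 59.7 F [ 0.2  0.1 -0.6] | turn [ 0.1  0.  -0.1] shift [-113.4   34.    88. ] q6 -0.08
```

View pics/n2.png

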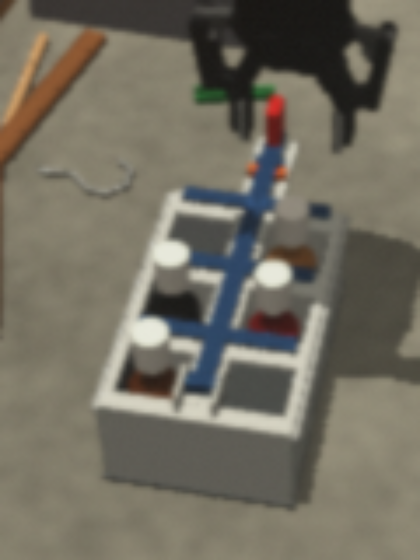

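All four bottles are down, in cells 5, 6, 2 and 1. Now gripping the handle.

```bash
python3 -m creep '[0,0,0,-45,14,0,-0.4,0,0,0,-90,27,0,-0.4,0,0,-0.1,-113.4,34,0,-0.4,0,0,-0.1,-113.4,34,0,-0.4]' >/dev/null; python3 -m creep '[0,0,0,0,0,40,-0.4,0,0,0,0,0,70,-0.4,0,0,0,0,0,86,-0.4,0,0,0,0,0,86,-0.4]'; python3 -m creep '[0,0,0,0,0,0,0.3,0,0,0,0,0,0,0.7,0,0,0,0,0,0,1,0,0,0,0,0,0,1,0,0,0,0,0,0,1]' >/dev/null; python3 -m creep '[0,0,0,0,0,0,1,0,0,0,0,0,0,1]'
```

```text
clock: 68.85
tool_pos: [0.6089, -0.0517, 0.1208]
ee_rot: [-2.059, -2.367, 0.004]
ft_force: [-0.2, 0.6, 1.1]
finger_gap: 0.0596
gripper_force: 0.0
clock: 69.55
tool_pos: [0.6107, -0.0523, 0.1253]
ee_rot: [2.061, 2.369, 0.002]
ft_force: [-1.2, 0.4, 6.2]
finger_gap: 0.0109
gripper_force: 58.7
```

```bash
python3 -m creep '[0,-1,0,0,0,-5,1,0,-1.5,0,0.5,0,-9,1,0,-2.2,0,1,0,-13,1,0,-2.9,0,1,0,-16,1,0,-2.9,0,1,0,-16,1]' >/dev/null; python3 -m creep '[0,0,0,0,0,0,1,0,0,0,0,0,0,1]'; python3 -m creep '[0,0,0,4,0,0,1,0,0,0,9,0,-0.5,1,0,0,0,14,0,-0.8,1,0,0,0,18,0,-1,1,0,0,0,19,0,-1,1]'; python3 -m creep '[0,0,0,0,0,0,1,0,0,0,0,0,0,1]'
```

```text
clock: 70.25
tool_pos: [0.61, -0.0504, 0.1399]
ee_rot: [2.037, 2.342, -0.051]
ft_force: [0.2, 10.0, -2.8]
finger_gap: 0.011
gripper_force: 58.4
clock: 70.75
tool_pos: [0.6074, -0.032, 0.14]
ee_rot: [2.036, 2.341, -0.052]
ft_force: [1.9, -0.2, -2.2]
finger_gap: 0.011
gripper_force: 58.6
clock: 70.95
tool_pos: [0.6075, -0.0325, 0.1399]
ee_rot: [2.037, 2.341, -0.051]
ft_force: [0.6, 1.6, -1.8]
finger_gap: 0.0113
gripper_force: 58.6
```

```bash
python3 -m creep '[0,0,0,1,0,0,1,0,0,0,2,0,0,1,0,0,0,2,0,0,1]'; python3 -m creep '[0,0.8,0,0,0,4,1,0,1.6,0,0,0,8,1,0,2.4,0,-0.5,0,12,1,0,2.9,0,-1,0,14.5,1,0,2.9,0,-1,0,14.5,1]'; python3 -m creep '[0,0,0,0,0,0,0.5,0,0,0,0,0,0,0,0,0,0,0,0,0,-0.4,0,0,0,0,0,0,-0.4,0,0,0,0,0,0,-0.4]'; python3 -m creep '[0,0,0,0,0,-30,-0.4,0,0,0,0,0,-70,-0.4,0,0,0,0,0,-110,-0.4,0,0,0,0,0,-130,-0.4,0,0,0,0,0,-130,-0.4]' > /dev/null; python3 -m creep '[0,0,0,-45,-45,0,-1,0,0,0,-90,-80,0,-1,0,0,0,-140,-80,0,-1,0,0,0,-180,-80,0,-1,0,0,0,-180,-80,0,-1]'
python3 - <<'E'
from h import *
s=snap("top"); w=snap("side")
print("handle",rect(s,blob(s,(0,110,80),(9,255,255),(265,150,305,180)),.128))
b=blob(w,(0,120,80),(9,255,255),(225,140,270,190)); print(cen(b),b.min(0),b.max(0))
print("brush",rect(s,blob(s,(0,70,40),(14,255,125),(80,150,160,260),3),.106))
a=cv2.resize(w['pixels'][120:360,100:290],(475,600)); c=cv2.resize(s['pixels'][140:260,90:155],(325,600)); cv2.imwrite('pics/o2.png',np.hstack([a,c])[:,:,::-1])
E
```

```text
clock: 71.25
tool_pos: [0.6072, -0.0305, 0.1398]
ee_rot: [2.037, 2.341, -0.052]
ft_force: [0.7, 0.2, -2.2]
finger_gap: 0.0111
gripper_force: 58.6
clock: 71.75
tool_pos: [0.6076, -0.0327, 0.1254]
ee_rot: [-2.063, -2.369, -0.001]
ft_force: [1.3, -2.6, 0.2]
finger_gap: 0.011
gripper_force: 58.9
clock: 72.25
tool_pos: [0.6074, -0.0321, 0.1253]
ee_rot: [-2.062, -2.37, -0.0]
ft_force: [-0.4, -0.5, -0.1]
finger_gap: 0.0598
gripper_force: 0.0
clock: 73.25
tool_pos: [0.5523, -0.2256, 0.2538]
ee_rot: [-2.066, -2.366, 0.002]
ft_force: [0.6, 0.4, -0.5]
finger_gap: 0.0854
gripper_force: 0.0
handle (array([604.6, -29. ]), array([16.8, 11.4]), 88.5)
[246.60784314 157.32941176] [244. 152.] [249. 165.]
brush (array([506.3, 412.4]), array([ 68.5, 174.3]), 175.6)
```

View pics/o2.png

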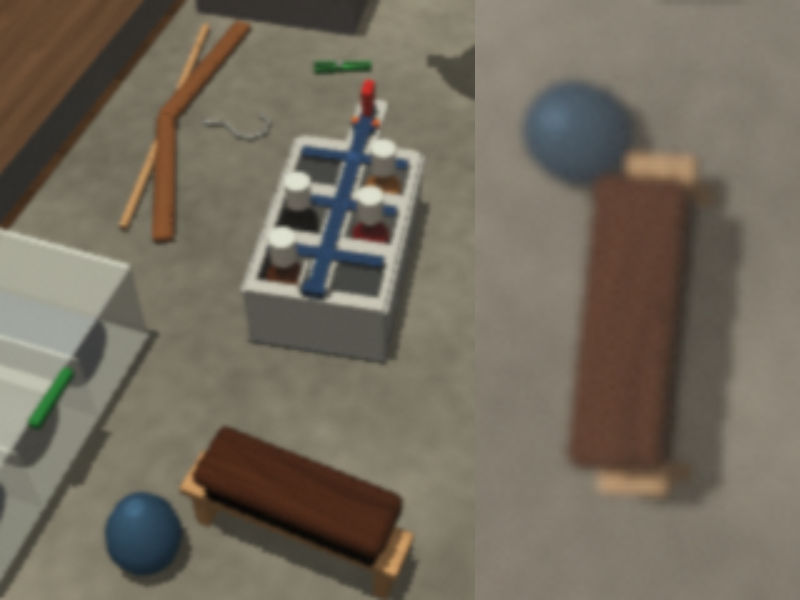

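The bar is back at its locked position and lying down, all four bottles are in, and the brush lies lengthwise on the ledge.

```bash
python3 -c "
from station import env
print(env.finish_job())"
```

```text
the job is handed in; nothing more can be done
None
```

The job is handed in after about 73 s of robot time: the brush is on the ledge, the four bottles stand in cells 1, 2, 5 and 6, and the bar is slid back and down behind its bump; no verdict came back.

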